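# Serve roast potatoes from the oven dish into the bowl

## Task

Take the steel serving scoop by its handle, scoop potato pieces out of the oven dish and tip at least three of them into the empty bowl from just above it; any you do not serve stay in the dish. Use only the scoop on the food, never the gripper, and do not drop any piece elsewhere. Finish with the scoop lying flat and centred on its round wooden board again, let go, with the bowl and everything else on the table left undisturbed.

Things in the scene. Friction and masses are not known exactly. Their poses are not given: they have to be found in the camera images.
- server: serving scoop, 220 mm long, 260 g. Origin: centre of the blade's underside; x forward to the open lip, z up when flat. Steel blade: flat tray 90 mm long (x +-45), 104 wide (y +-52), floor 2 thick, open at +x; side walls 24 high (x -45 to 35, 2.5 thick), back wall 30 high. Wooden handle behind it: see server_grip
- server_grip (a point): grip point in the handle's middle, at (-110, 0, 75) mm in the scoop's frame. A sloping neck joins the blade's back wall to the handle, a level bar along x from x = -75 to -175 mm, 18 mm wide (y), 24 mm tall: underside 63 mm, top 87 mm above the blade's underside
- board: fixed round wooden board, 150 mm diameter, 12 mm thick; origin at the centre of its underside. The scoop's blade lies on it at the start, the handle sticking out past its edge
- dish: fixed blue oven dish; origin centre of underside, x along its length, z up. Inner floor 6 mm up, 240 mm long (x +-120), 126 wide (y +-63). Upright side walls 7 thick, 48 high. End walls lean out 40 degrees: x = +-120 at the floor, +-154 at the rim, 47 up; lugs reach x = +-179. Potatoes start at its +x end (centres x = 0 to 100); the -x end is empty
- potato0_center (a point): centre of a piece of roast potato: a firm rounded lump 30 to 34 mm in diameter and 27 mm high, about 22 g, with a small flat top and bottom
- potato1_center (a point): centre of a piece of roast potato: a firm rounded lump 30 to 34 mm in diameter and 27 mm high, about 22 g, with a small flat top and bottom
- potato2_center (a point): centre of a piece of roast potato: a firm rounded lump 30 to 34 mm in diameter and 27 mm high, about 22 g, with a small flat top and bottom
- potato3_center (a point): centre of a piece of roast potato: a firm rounded lump 30 to 34 mm in diameter and 27 mm high, about 22 g, with a small flat top and bottom
- potato4_center (a point): centre of a piece of roast potato: a firm rounded lump 30 to 34 mm in diameter and 27 mm high, about 22 g, with a small flat top and bottom
- bowl: empty white ceramic bowl, round, rim diameter 160 mm, height 45 mm, wall 4 mm, loose, 450 g; origin at the centre of its underside
- tumbler: bystander: drinking glass, 68 mm diameter, 100 mm high, origin under its centre
- carafe: bystander: corked green bottle, 86 mm diameter, 240 mm high, origin under its centre
- salt: bystander: steel salt shaker, 38 mm diameter, 55 mm high, origin under its centre
- mill: bystander: dark wooden pepper mill, 54 mm diameter, 160 mm high, origin under its centre
- jug: bystander: white mug, 72 mm diameter, 70 mm high, with a handle on its +y side, origin under its centre
- phone: bystander: black telephone lying flat, 148 x 72 x 9 mm, origin under its centre
- teaspoon: bystander: steel spoon lying flat, 190 mm long, along its x axis
There are look-alikes about, which are no part of the job. Leave any red look-alike of the bowl alone.

How it is judged:
By the outcome, as a careful person would: the job done as asked, in the order asked, and still so for the second after the job is handed in, with the robot touching nothing.
It also fails if it takes over 64 s, if anything falls off the work surface, if the arm or the gripper's body presses on something with over 40 N, if the wrist force passes 120 N, or if a joint passes its speed limit or range.

## Robot

A 7-joint arm with a two-finger parallel gripper is mounted at the origin on the work surface. World frame = base frame: x ahead of the robot, y to its left, z up, the work surface at z = 0. Lengths are in m, angles in rad, forces in N, time in s.
With the tool pointing down it reaches from about 0.4 to 0.85 m from the base axis. Payload 10.4 kg.
Tool frame: the origin (TCP) lies between the finger pads; the fingertips stand 19 mm ahead of it and the grasp point (between the pads) is the TCP (manip.tips_ahead is the distance from the TCP to the fingertips, in m); z points along the fingers, y is the line along which they close (so a half turn about z gives the same grasp; the last joint's range is limited). The gripper opens to 85 mm and grips with 20 to 120 N. Pads are 22 mm wide; open, the fingers measure 114 mm over their backs; the gripper's body (76 mm by 85 mm) begins 54 mm behind the grasp point. The pads swing forward as they close: fully open they stand 13 mm farther back than shut.
Start: joints at [1.313, 0.332, -0.065, 1.46, 0.022, 1.35, -0.088], TCP at [0.145, -0.608, 0.25] pointing down, gripper open.
Joint ranges: [-2.6, 2.6], [-0.5, 2.12], [-1.47, 1.34], [0.16, 2.42], [-1.27, 4.41], [0.06, 2.06], [-2.6, 2.6]. Speed limits (rad/s): [2.22, 2.22, 2.79, 2.79, 3.14, 3.14, 3.14].

## Interface

Orientations are given as a unit quaternion [x, y, z, w].
In Python, from workcell import manip, viewer gives the robot as it stands.
- The arm moves only by the tool arm_command, never from a script. Its argument "series" is text: rows parted by semicolons, each of 5 numbers parted by spaces: the closure, from 0 (fully open) to 1 (shut), then the shift along the tool's x, y, z normalised to -1 to 1, where 1 is 0.4 m, then the turn about the tool's z normalised to -1 to 1, where 1 is 180 degrees. In form: jaw tx ty tz spin; .... A call has exactly 10 rows; each row shifts and turns the commanded pose from where the row before left it, along the tool's axes as they then stand; what a row does not reach is not made up. A row lasts 1/8 s, in which the tool goes at most 62.5 mm and 10.7 degrees, less where a joint would pass 70% of its speed; a pose out of reach is approached as far as the arm can. A call with a number of a shift or a turn outside -1 to 1 is refused whole. A call with a gripper value outside its range is refused whole. The fingers move at their own pace and stop on an object; "newtons" is the grip in N (left out, the last holds). Time passes only in rows, so rows that do not move let the fingers close, or fill a call up. It gives the time, the measured TCP pose, the force, the opening and the grip force at its end, in the units of the state.
- manip.get_obs(): the state, without advancing time (a new reading comes with each control period).
- viewer.camera(name): name is "scene" or "side" or "wrist"; returns a dict with "pixels" (480x640x3 uint8, red, green, blue), "intrinsics" (3x3 intrinsics, pixels), "extrinsics" (4x4, takes a point from world to camera coordinates). Camera axes: x right, y up, looking along -z (the intrinsics and any distortion apply to the point x, -y, -z); pixel columns grow to the right and rows downward; lengths in m; the calibration is good to about 2 mm. A picture is of the moment at which its call begins. There is no depth.
- manip.hand_in(): hands the job in; it is judged then, once.
The state is a dict: "clock": time; "joint_pos": joint angles; "joint_velocities": joint speeds; "tau": joint torques, N m; "position": TCP position; "ee_rot": TCP orientation; "ft_force": force on the tool from outside, world axes, zero at the start; "torque": the same for the moment, N m; "grip_width": opening from 0.0 (shut) to 1.0 (fully open); "grasp_force": force on a finger pad.
Only numpy, scipy, OpenCV 4.12 (cv2) and the standard library are available. Lean on these libraries where they do the work, as an engineer would, in place of code of your own. Each camera call takes 0.05 s, during which the arm holds its last target. There are 200 camera calls.

## Working session

There is one attempt and no reset: what is moved stays moved. The work goes in short steps, Python scripts to look and compute and a tool call to move; the robot and the scene stay as the last step left them, time stands still between calls to the robot, and variables do not carry over. Pictures are saved under pics/ and viewed, at most 10 in all, crops included, and the job is handed in when it is done.

Besides the shell and the picture viewer there is one more tool, called after "Request:" as name(argument=value, ...), one argument or row to a line, values as JSON. arm_command: Moves the arm, as the interface text tells. Scaled input: -1 to 1 covers 0.4 m each way for a shift and 180 degrees each way for a turn. Its arguments: {"type":"object","properties":{"series":{"type":"string"},"newtons":{"type":"number"}},"required":["series"]}

```bash
ls; mkdir -p pics
python3 - <<'E'
from workcell import manip, viewer
import cv2,json,numpy as np
print(manip.get_obs())
for n in ["scene","side"]:
    c=viewer.camera(n); cv2.imwrite(f"pics/{n}0.png",c["pixels"][:,:,::-1]); print(n,np.array(c["intrinsics"]).tolist(),np.round(c["extrinsics"],4).tolist(), c.keys())
E
```

```text
pics
{'clock': 0.0, 'joint_pos': array([ 1.31340124,  0.33285274, -0.064671  ,  1.46096394,  0.02160147,
        1.34989189, -0.08850552]), 'joint_velocities': array([-1.45033373e-05,  3.42778310e-04,  6.48973730e-04, -1.52169737e-04,
        5.54858121e-04, -1.20912679e-04, -1.86791866e-03]), 'tau': array([ 5.35343970e-04, -6.25445938e+01,  4.95422271e-02, -3.91600156e+01,
        1.62740622e-02,  1.00633103e-02,  2.32782054e-05]), 'position': array([ 0.14529803, -0.60751092,  0.24951699]), 'ee_rot': array([ 9.93117222e-01,  1.17122498e-01, -1.21763178e-04, -6.99792830e-04]), 'ft_force': array([0.56255195, 0.52221457, 0.11303211]), 'torque': array([ 0.00395749, -0.00913853,  0.0131915 ]), 'grasp_force': 0.0, 'grip_width': 1.0008204673487073}
scene [[543.5962220500202, 0.0, 319.75977940872787], [0.0, 543.5962220500202, 238.28942690070613], [0.0, 0.0, 1.0]] [[-0.6915, 0.7222, 0.0151, 0.3696], [-0.5905, -0.5771, 0.5642, 0.2635], [0.4162, 0.3813, 0.8255, -1.7617], [0.0, 0.0, 0.0, 1.0]] dict_keys(['pixels', 'intrinsics', 'extrinsics'])
side [[515.6319033188832, 0.0, 319.6498872461632], [0.0, 515.6319033188832, 240.7379815333196], [0.0, 0.0, 1.0]] [[-0.778, -0.628, 0.0194, 0.3957], [0.4497, -0.535, 0.7152, -0.3123], [-0.4388, 0.5651, 0.6986, -0.8945], [0.0, 0.0, 0.0, 1.0]] dict_keys(['pixels', 'intrinsics', 'extrinsics'])
```

View pics/scene0.png

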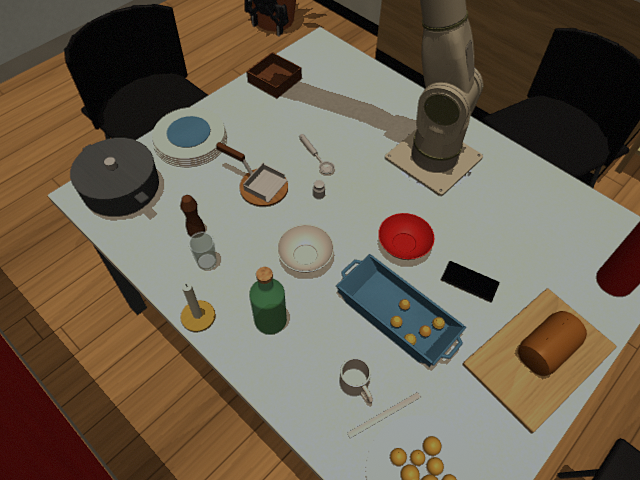

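View pics/side0.png

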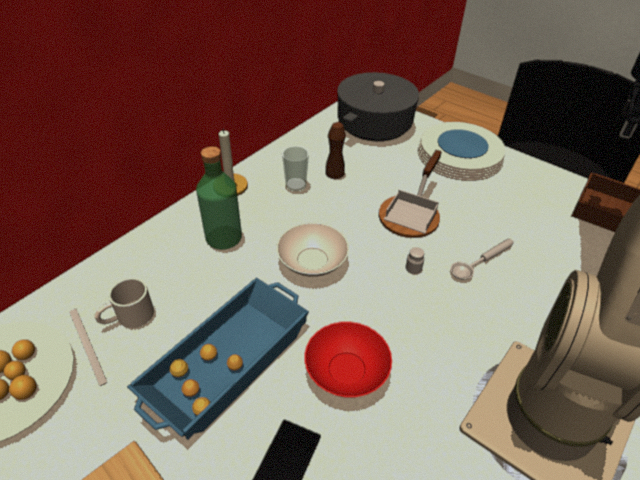

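The candidates, with scene-image pixels:
- **Bowl:** the white one at (306,250) fits the description. The red one at (406,238) is the look-alike, and the plate stack is at (189,135).
- **Scoop:** the square-bladed one on the round board at (265,185). The small round spoon at (325,165) is the teaspoon.
- **Potatoes:** the five in the blue dish. The pile at (425,460) is a decoy.

I'll confirm these in one enlarged composite.

```bash
cat > h.py <<'E'
import numpy as np, cv2
from workcell import manip, viewer
def cam(n):
    c=viewer.camera(n); return c["pixels"][:,:,::-1].copy(),np.array(c["intrinsics"]),np.array(c["extrinsics"])
F=np.diag([1,-1,-1.])
def P(K,E): return K@F@E[:3]
def proj(K,E,X):
    q=P(K,E)@np.c_[np.atleast_2d(X),np.ones(len(np.atleast_2d(X)))].T; return (q[:2]/q[2]).T
def onz(K,E,uv,z):
    "world point at height z seen at pixel uv"
    M=P(K,E); A=np.c_[M[:,:2],M[:,2]*z+M[:,3]]
    w=np.linalg.solve(A,[uv[0],uv[1],1]); return w[:2]/w[2]
def tri(c1,uv1,c2,uv2):
    X=cv2.triangulatePoints(P(*c1),P(*c2),np.float64(uv1).reshape(2,1),np.float64(uv2).reshape(2,1)); return (X[:3]/X[3]).ravel()
E
python3 - <<'E'
from h import *
d={}
for n in("scene","side"):
    im,K,E=cam(n); d[n]=(im,K,E); np.savez(f"{n}.npz",im=im,K=K,E=E)
def t(n,x,y,w):
    h=w*3//4; return cv2.resize(d[n][0][y:y+h,x:x+w],(400,300),interpolation=cv2.INTER_CUBIC)
cv2.imwrite("pics/comp.png",np.vstack([np.hstack([t("scene",210,130,100),t("side",360,140,100)]),np.hstack([t("scene",270,220,200),t("side",120,220,240)])]))
E
```

```text
(no output)
```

View pics/comp.png

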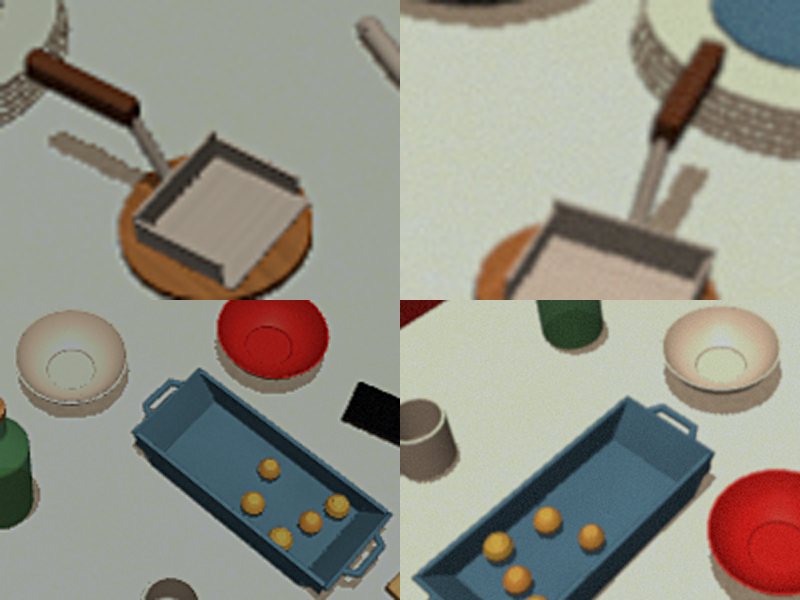

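The composite shows the scoop with its handle tail at scene (219,144) and lip corners at (287,181) and (268,202). It also shows the white bowl at (305,248), and the dish with five potatoes at its lower-right end. Next I fit the poses from both views.

```bash
cat > m.py <<'E'
from h import *
from scipy.optimize import least_squares
C={}; I={}
for n in("scene","side"):
    d=np.load(f"{n}.npz"); C[n]=(d["K"],d["E"]); I[n]=d["im"]
def fit(obs,x0,z0):
    def r(p):
        c,s=np.cos(p[2]),np.sin(p[2]); o=[]
        for n,uv,l in obs:
            X=[p[0]+c*l[0]-s*l[1],p[1]+s*l[0]+c*l[1],z0+l[2]]; o.append(proj(*C[n],X)[0]-uv)
        return np.ravel(o)
    q=least_squares(r,x0,loss="soft_l1"); print(np.round(q.x,4),np.degrees(q.x[2]).round(1),"res",np.round(r(q.x),1).reshape(-1,2).tolist()); return q.x
def yw(a,b): return np.arctan2(*(b-a)[::-1])
a=onz(*C["scene"],(219,144),.087);b=onz(*C["scene"],(278,191),.014)
print("scoop");fit([("scene",(219.5,144.5),(-.172,0,.082)),("scene",(241.5,158),(-.078,0,.075)),("scene",(263.2,163.5),(-.045,.052,.03)),("scene",(243.8,184.5),(-.045,-.052,.03)),("scene",(287.5,181.3),(.045,.052,.001)),("scene",(268,202),(.045,-.052,.001)),
("side",(399,190.8),(-.045,-.052,.03)),("side",(438.8,202.5),(-.045,.052,.03)),("side",(437.5,151),(-.172,0,.084)),("side",(427,173),(-.078,0,.075))],[*b,yw(a,b)],.012)
a=onz(*C["scene"],(353,271),.048);b=onz(*C["scene"],(447,346),.048)
X=.155;Y=.07
print("dish");D=fit([("scene",(370,255),(-X,Y,.047)),("scene",(337.5,287.5),(-X,-Y,.047)),("scene",(464,328),(X,Y,.047)),("scene",(431,365),(X,-Y,.047)),("side",(256.8,280),(-X,-Y,.047)),("side",(308.5,313),(-X,Y,.047)),("side",(128,386),(X,-Y,.047))],[*(a+b)/2,yw(a,b)],0)
print("bowl",tri(C["scene"],(305.7,248.5),C["side"],(313,246.5)),onz(*C["scene"],(305.5,248.5),.045))
# board: ellipse from wood colour
for n,(x,y,w,h) in {"scene":(235,160,60,50),"side":(375,190,70,50)}.items():
    hsv=cv2.cvtColor(I[n][y:y+h,x:x+w],cv2.COLOR_BGR2HSV); m=cv2.inRange(hsv,(3,120,70),(22,255,255))
    p=cv2.convexHull(np.argwhere(m>0)[:,::-1].astype(np.float32)); e=cv2.fitEllipse(p); print("board",n,np.add(e[0],(x,y)),e[1],onz(*C[n],np.add(e[0],(x,y)),.010))
pts={}
for n,(x,y,w,h) in {"scene":(335,255,135,115),"side":(130,275,190,165)}.items():
    hsv=cv2.cvtColor(I[n][y:y+h,x:x+w],cv2.COLOR_BGR2HSV); m=cv2.inRange(hsv,(12,110,90),(35,255,255))
    N,_,st,ce=cv2.connectedComponentsWithStats(m); c,s=np.cos(D[2]),np.sin(D[2])
    for k in range(1,N):
        if st[k,4]>25:
            w_=onz(*C[n],ce[k]+(x,y),.0195); v=w_-D[:2]; print(n,st[k,4],np.round(ce[k]+(x,y),1),"world",w_.round(3),"dish",np.round([c*v[0]+s*v[1],-s*v[0]+c*v[1]],3))
for k,v in dict(tumbler=(206,262),carafe=(270,325),salt=(319,194),mill=(196,230),red=(406,245),mug=(355,390),tspoon=(305,137),plates=(189,145)).items(): print(k,onz(*C["scene"],v,0).round(3))
E
python3 m.py
```

```text
scoop
[ 0.4657 -0.2928  1.7624] 101.0 res [[-0.8, -1.2], [2.2, -0.4], [0.7, -1.9], [-0.4, -1.4], [0.6, -1.3], [0.4, 0.1], [-1.6, -2.0], [-1.3, -0.5], [0.3, -0.0], [-2.3, 0.4]]
dish
[0.5182 0.2702 1.5658] 89.7 res [[2.4, -1.8], [0.1, -2.6], [1.1, -2.4], [0.3, -1.6], [-2.0, -2.1], [-1.4, 0.1], [-0.8, -4.0]]
bowl [ 0.55892093 -0.03355647  0.03871347] [ 0.56382053 -0.02738342]
board scene [263.38772011 186.19714165] (37.18268585205078, 47.87860870361328) [ 0.47506552 -0.29676176]
board side [408.91672134 215.50855255] (40.27294158935547, 60.56438064575195) [ 0.46596009 -0.29366798]
scene 85 [404.2 303.9] world [0.495 0.27 ] dish [-0.     0.024]
scene 100 [396. 321.] world [0.548 0.286] dish [ 0.016 -0.03 ]
scene 109 [438.4 322.7] world [0.475 0.368] dish [0.098 0.044]
scene 99 [424.9 330.5] world [0.517 0.356] dish [0.086 0.001]
scene 86 [410.6 338.4] world [0.56  0.344] dish [ 0.074 -0.042]
scene 42 [467.3 362.5] world [0.512 0.485] dish [0.215 0.007]
side 202 [207.8 351.6] world [0.545 0.286] dish [ 0.016 -0.027]
side 180 [234.2 361.9] world [0.492 0.27 ] dish [0.    0.026]
side 246 [178.3 367.3] world [0.561 0.343] dish [ 0.073 -0.043]
side 218 [189.9 387.4] world [0.514 0.356] dish [0.086 0.004]
side 192 [199.8 404.8] world [0.476 0.367] dish [0.097 0.042]
tumbler [ 0.77  -0.216]
carafe [0.778 0.053]
salt [ 0.372 -0.159]
mill [ 0.72  -0.322]
red [0.332 0.15 ]
mug [0.752 0.327]
tspoon [ 0.229 -0.36 ]
plates [ 0.521 -0.604]
```

Request:
arm_command(
  series="0 0.095 -0.03 0 0;0 0.095 -0.03 0 0;0 0.095 -0.03 0 0;0 0.095 -0.03 0 0;0 0.095 -0.03 0 0;0 0.095 -0.03 0 0;0 0.095 -0.03 0 0;0 0.095 -0.03 0 0;0 0.095 -0.03 0 0;0 0.095 -0.03 0 0",
  newtons=20,
)

```text
clock: 1.45
position: [0.488, -0.402, 0.2502]
ee_rot: [0.993, 0.117, -0.0, -0.0]
ft_force: [0.0, -0.6, -0.9]
grip_width: 0.998
grasp_force: 0.0
```

Request:
arm_command(
  series="0 0 0 0 -0.054;0 0 0 0 -0.054;0 0 0 0 -0.054;0 0 0 0 -0.054;0 0 0 0 -0.054;0 0 0 0 -0.054;0 0 0 0 -0.054;0 0 0 0 -0.054;0 0 0 0 -0.054;0 0 0 0 0",
)

```text
clock: 2.7
position: [0.4869, -0.4028, 0.2501]
ee_rot: [0.637, 0.771, 0.0, -0.0]
ft_force: [0.6, 0.4, 0.4]
grip_width: 0.998
grasp_force: 0.0
```

```bash
cat >> h.py <<'E'
from scipy.spatial.transform import Rotation as R
def st():
    o=manip.get_obs(); r=R.from_quat(o["ee_rot"]).as_matrix()
    print("t",round(o["clock"],2),"pos",o["position"].round(4),"yaw",np.degrees(np.arctan2(r[1,0],r[0,0])).round(1),"z",r[:,2].round(3),"F",o["ft_force"].round(1),"g",round(o["grip_width"],3),round(o["grasp_force"],1)); return o
def go(o,target,yaw=None):
    r=R.from_quat(o["ee_rot"]).as_matrix(); d=r.T@(np.array(target)-o["position"]); print("norm shift",(d/.4).round(4), "mm",(d*1000).round(1))
    if yaw is not None: print("spin",-((yaw-np.degrees(np.arctan2(r[1,0],r[0,0])) +180)%360-180)/180)
E
python3 - <<'E'
from h import *
o=st(); im,K,E=cam("wrist"); np.savez("w1.npz",im=im,K=K,E=E); cv2.imwrite("pics/w1.png",im)
a=np.radians(101);c,s=np.cos(a),np.sin(a)
for l in [(-.172,0,.08),(-.078,0,.075),(-.045,.052,.03),(-.045,-.052,.03),(.045,.052,0),(.045,-.052,0)]:
    print(proj(K,E,[.4657+c*l[0]-s*l[1],-.2928+s*l[0]+c*l[1],.012+l[2]]).round(0))
E
```

```text
t 2.7 pos [ 0.4869 -0.4028  0.2501] yaw 100.9 z [-0.  0. -1.] F [0.6 0.4 0.4] g 0.998 0.0
[[327. 292.]]
[[327. 175.]]
[[264. 126.]]
[[389. 126.]]
[[264.  12.]]
[[389.  11.]]
```

View pics/w1.png

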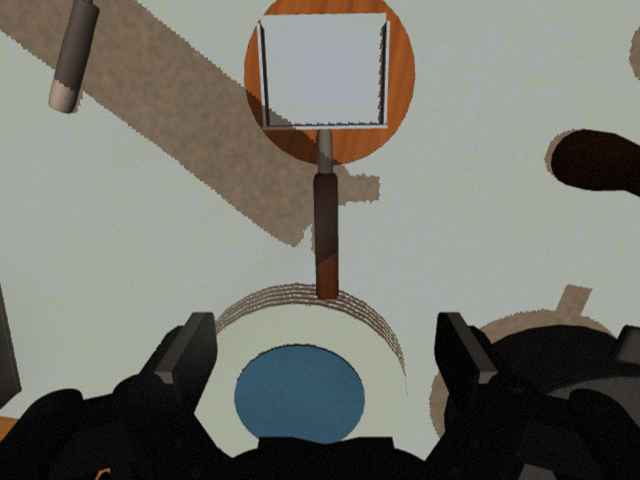

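The wrist view agrees with the fitted scoop pose: handle from (327,173) to (327,298), blade corners within a few px. So I descend and grip.

Request:
arm_command(
  series="0 -0.02 0 0.06 -0.003;0 0 0 0.06 0;0 0 0 0.06 0;0 0 0 0.06 0;0 0 0 0.06 0;0 0 0 0.06 0;0 0 0 0.0475 0;0 0 0 0 0;0 0 0 0 0;1 0 0 0 0",
  newtons=40,
)

```text
clock: 4.0
position: [0.4892, -0.411, 0.0885]
ee_rot: [0.633, 0.774, -0.0, 0.001]
ft_force: [0.1, 0.5, 1.1]
grip_width: 0.817
grasp_force: 0.0
```

Request:
arm_command(
  series="1 0 0 0 0;1 0 0 0 0;1 0 0 0 0;1 0 0 0 0;1 0 0 0 0;1 0 0 0 0;1 0 0 -0.02 0;1 0 0 -0.03 0;1 0 0 -0.03 0;1 0 0 0 0",
)

```text
clock: 5.25
position: [0.4893, -0.4111, 0.1209]
ee_rot: [0.633, 0.774, -0.0, 0.001]
ft_force: [-0.3, 0.4, -2.5]
grip_width: 0.207
grasp_force: 42.7
```

Run:
```python
from h import *
o=st(); im,K,E=cam("side"); im2,K2,E2=cam("wrist")
w=np.load("w1.npz")
for uv in [(330,78),(330,79)]: print("board?",onz(w["K"],w["E"],uv,.011))
m=cv2.inRange(cv2.cvtColor(w["im"],cv2.COLOR_BGR2HSV),(5,150,120),(20,255,255)); m[170:]=0; m[:,:240]=0; m[:,420:]=0
p=cv2.convexHull(np.argwhere(m>0)[:,::-1].astype(np.float32)); p=p[p[:,0,1]>3]; e=cv2.fitEllipse(p); print(e,onz(w["K"],w["E"],e[0],.012))
cv2.imwrite("pics/g1.png",np.hstack([cv2.resize(im[110:260,340:540],(400,300)),cv2.resize(im2,(400,300))]))
```

```text
t 5.25 pos [ 0.4893 -0.4111  0.1209] yaw 101.5 z [ 0.002 -0.002 -1.   ] F [-0.3  0.4 -2.5] g 0.207 42.7
board? [ 0.46977145 -0.29806494]
board? [ 0.46992745 -0.29885904]
((329.4444580078125, 71.59320068359375), (169.23870849609375, 181.67518615722656), 173.9633331298828) [ 0.46830811 -0.29317717]
```

View pics/g1.png

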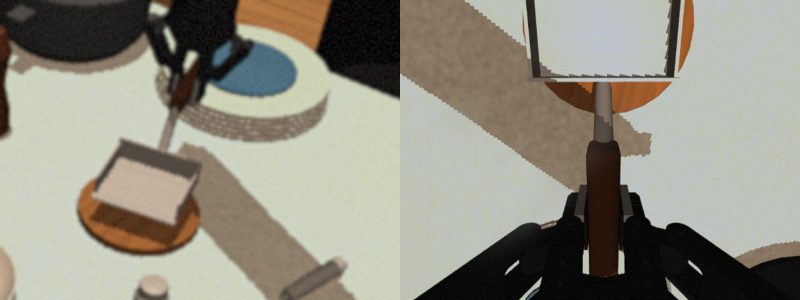

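Request:
arm_command(
  series="1 0 0 0 0;1 0 0 0 0;1 0 0 0 0;1 0 0 0 0;1 0 0 0 0;1 0 0 0 0;1 0 0 0 0;1 0 0 0 0;1 0 0 0 0;1 0 0 0 0",
  newtons=20,
)

```text
clock: 6.6
position: [0.4886, -0.4106, 0.1193]
ee_rot: [0.633, 0.774, -0.0, 0.0]
ft_force: [-0.4, 0.3, -2.5]
grip_width: 0.205
grasp_force: 42.7
```

```bash
cat >> h.py <<'E'
def pitch(tag=None):
    "width in px of the bright blade in wrist rows -> crude droop measure"
    im,K,E=cam("wrist"); g=cv2.cvtColor(im,cv2.COLOR_BGR2GRAY)
    if tag: np.savez(tag,im=im,K=K,E=E)
    return im,K,E
E
python3 - <<'E'
from h import *
o=st(); a=cv2.resize(cv2.imread("pics/g1.png")[:,400:],(640,480)); im,K,E=pitch("w2.npz")
A=cv2.cvtColor(a,cv2.COLOR_BGR2GRAY)[0:230,200:460].astype(np.float32);B=cv2.cvtColor(im,cv2.COLOR_BGR2GRAY)[0:230,200:460].astype(np.float32)
print(cv2.phaseCorrelate(A,B), np.abs(A-B).mean())
# predicted pixels for level scoop
def pr(pit):
    o=manip.get_obs(); r=R.from_quat(o["ee_rot"]).as_matrix(); X=[]
    for l in [(-.045,.052,.03),(-.045,-.052,.03),(.045,.052,0),(.045,-.052,0)]:
        d=np.array([l[0]+.12,l[1],l[2]-.075]); c,s=np.cos(pit),np.sin(pit); d=np.array([c*d[0]+s*d[2],d[1],-s*d[0]+c*d[2]])
        X.append(o["position"]+r@np.array([d[0],-d[1],-d[2]]))
    return proj(K,E,X).round(0).tolist()
for p in (0,.1,.2): print(p,pr(p))
E
```

```text
t 6.6 pos [ 0.4886 -0.4106  0.1193] yaw 101.5 z [ 0. -0. -1.] F [-0.4  0.3 -2.5] g 0.205 42.7
((0.3758223736368791, 0.5933542759633497), 0.8678611728291453) 3.2392642
0 [[205.0, 125.0], [452.0, 126.0], [205.0, -101.0], [452.0, -101.0]]
0.1 [[211.0, 136.0], [446.0, 136.0], [217.0, -62.0], [440.0, -61.0]]
0.2 [[216.0, 147.0], [440.0, 148.0], [226.0, -26.0], [429.0, -26.0]]
```

Request:
arm_command(
  series="1 0 0 0.025 0;1 0 0 0.02 0;0.82 0 0 0 0;0.82 0 0 0 0;0.82 0 0 0 0;0.82 0 0 0 0;0.82 0 0 0 0;0.82 0 0 0 0;0.82 0 0 0 0;0.82 0 0 0 0",
  newtons=20,
)

```text
clock: 7.9
position: [0.4886, -0.4106, 0.1013]
ee_rot: [0.633, 0.774, -0.0, 0.0]
ft_force: [0.2, 0.2, -2.8]
grip_width: 0.206
grasp_force: 42.7
```

Request:
arm_command(
  series="0.8 0 0 0 0;0.8 0 0 0 0;0.8 0 0 0 0;0.8 0 0 0 0;0.8 0 0 0 0;0.8 0 0 0 0;0.8 0 0 0 0;0.8 0 0 0 0;0.8 0 0 0 0;0.8 0 0 0 0",
  newtons=20,
)

```text
clock: 9.15
position: [0.4886, -0.4106, 0.1013]
ee_rot: [0.633, 0.774, -0.0, 0.0]
ft_force: [-0.2, 0.8, -3.2]
grip_width: 0.199
grasp_force: 42.7
```

Run:
```python
from h import *
o=st(); a=np.load("w2.npz")["im"]; im,K,E=pitch("w3.npz")
A=cv2.cvtColor(a,cv2.COLOR_BGR2GRAY)[0:230,200:460].astype(np.float32);B=cv2.cvtColor(im,cv2.COLOR_BGR2GRAY)[0:230,200:460].astype(np.float32)
print(cv2.phaseCorrelate(A,B), np.abs(A-B).mean())
```

```text
t 9.15 pos [ 0.4886 -0.4106  0.1013] yaw 101.5 z [ 0. -0. -1.] F [-0.2  0.8 -3.2] g 0.199 42.7
((0.3267539781851667, 0.1398725567436827), 0.4100677042831609) 7.197341
```

Request:
arm_command(
  series="0.78 0 0 0 0;0.78 0 0 0 0;0.78 0 0 0 0;0.78 0 0 0 0;0.77 0 0 0 0;0.77 0 0 0 0;0.77 0 0 0 0;0.77 0 0 0 0;0.77 0 0 0 0;0.77 0 0 0 0",
  newtons=20,
)

```text
clock: 10.45
position: [0.4886, -0.4106, 0.1013]
ee_rot: [0.633, 0.774, -0.0, 0.0]
ft_force: [0.3, 0.2, 0.4]
grip_width: 0.228
grasp_force: 0.0
```

Run:
```python
from h import *
o=st(); a=np.load("w3.npz")["im"]; im,K,E=pitch("w4.npz")
A=cv2.cvtColor(a,cv2.COLOR_BGR2GRAY)[0:230,200:460].astype(np.float32);B=cv2.cvtColor(im,cv2.COLOR_BGR2GRAY)[0:230,200:460].astype(np.float32)
print(cv2.phaseCorrelate(A,B), np.abs(A-B).mean())
```

```text
t 10.45 pos [ 0.4886 -0.4106  0.1013] yaw 101.5 z [ 0. -0. -1.] F [0.3 0.2 0.4] g 0.228 0.0
((0.19680131117667088, -0.029595945745469976), 0.5208659094351309) 13.358545
```

Request:
arm_command(
  series="0.7 0 0 0.018 0;0.7 0 0 0.017 0;0.7 0 0 0 0;1 0 0 0 0;1 0 0 0 0;1 0 0 0 0;1 0 0 -0.02 0;1 0 0 -0.02 0;1 0 0 0 0;1 0 0 0 0",
  newtons=20,
)

```text
clock: 11.75
position: [0.4885, -0.4107, 0.1034]
ee_rot: [0.633, 0.774, -0.0, 0.0]
ft_force: [-0.6, -0.5, -3.0]
grip_width: 0.207
grasp_force: 24.7
```

Run:
```python
from h import *
o=st(); im,K,E=pitch("w5.npz"); s,_,_=cam("side")
cv2.imwrite("pics/g2.png",np.hstack([cv2.resize(s[110:260,340:540],(400,300)),cv2.resize(im,(400,300))]))
```

```text
t 11.75 pos [ 0.4885 -0.4107  0.1034] yaw 101.5 z [ 0. -0. -1.] F [-0.6 -0.5 -3. ] g 0.207 24.7
```

View pics/g2.png

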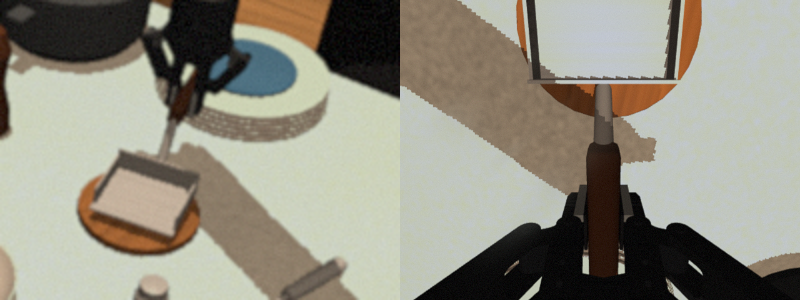

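Request:
arm_command(
  series="0.79 0 0 0 0;0.79 0 0 0 0;0.79 0 0 0 0;0.79 0 0 0 0;0.79 0 0 0 0;0.79 0 0 0 0;0.79 0 0 0 0;0.79 0 0 0 0;0.79 0 0 0 0;0.79 0 0 0 0",
)

```text
clock: 13.1
position: [0.4886, -0.4106, 0.1033]
ee_rot: [0.633, 0.774, -0.0, 0.0]
ft_force: [0.4, 1.3, -1.5]
grip_width: 0.212
grasp_force: 3.3
```

Run:
```python
from h import *
o=st(); a=np.load("w5.npz")["im"]; im,K,E=pitch("w6.npz")
def edge(i):
    g=cv2.cvtColor(i,cv2.COLOR_BGR2GRAY)[90:180,240:300].mean(1); return (90+np.argmin(g)),(90+np.argsort(np.diff(g))[:3])
print(edge(np.load("w2.npz")["im"]),edge(a),edge(im))
```

```text
t 13.1 pos [ 0.4886 -0.4106  0.1033] yaw 101.5 z [ 0. -0. -1.] F [ 0.4  1.3 -1.5] g 0.212 3.3
(np.int64(123), array([130, 121, 131])) (np.int64(150), array([133, 134, 124])) (np.int64(149), array([143, 144, 142]))
```

Request:
arm_command(
  series="0.79 0 0 0.02 0;0.79 0 0 0.0205 0;0.79 0 0 0 0;1 0 0 0 0;1 0 0 0 0;1 0 0 0 0;1 0 0 -0.06 0;1 0 0 -0.1 0;1 0 0 -0.1 0;1 0 0 -0.07 0",
  newtons=120,
)

```text
clock: 14.4
position: [0.4888, -0.4104, 0.2208]
ee_rot: [0.633, 0.774, 0.0, 0.0]
ft_force: [0.3, 0.8, -3.3]
grip_width: 0.193
grasp_force: 117.6
```

Run:
```python
from h import *
o=st(); im,K,E=pitch("w7.npz")
g=cv2.cvtColor(im,cv2.COLOR_BGR2GRAY)[90:180,240:300].mean(1); print(90+np.argsort(np.diff(g))[:4])
go(o,[.518,.078,.22],90)
```

```text
t 14.4 pos [ 0.4888 -0.4104  0.2208] yaw 101.5 z [ 0.001 -0.001 -1.   ] F [ 0.3  0.8 -3.3] g 0.193 117.6
[128 127 138 137]
norm shift [1.1819 0.3149 0.0015] mm [472.8 126.    0.6]
spin 0.06386607009695872
```

Request:
arm_command(
  series="1 0 0 0 0.032;1 0 0 0 0.032;1 0.13 0 0 0;1 0.15 0.01 0 0;1 0.15 0.013 0 0;1 0.15 0.01 0 0;1 0.15 0.01 0 0;1 0.15 0.01 0 0;1 0.15 0.01 0 0;1 0.11 0.01 0 0",
)

```text
clock: 15.7
position: [0.5173, 0.0483, 0.2187]
ee_rot: [0.707, 0.708, -0.0, -0.0]
ft_force: [0.2, -0.6, -2.6]
grip_width: 0.187
grasp_force: 117.7
```

Run:
```python
from h import *
o=st(); im,K,E=pitch("w8.npz"); s,_,_=cam("side"); np.savez("s8.npz",im=s)
go(o,[.518,.078,.22],90)
X=.155;Y=.07
for l in [(-X,Y),(-X,-Y),(X,Y),(X,-Y)]: print(proj(K,E,[.518-l[1],.270+l[0],.047]).round(0))
cv2.imwrite("pics/w8.png",im)
```

```text
t 15.7 pos [0.5173 0.0483 0.2187] yaw 90.1 z [-0.001 -0.    -1.   ] F [ 0.2 -0.6 -2.6] g 0.187 117.7
norm shift [ 0.0742  0.0018 -0.0033] mm [29.7  0.7 -1.3]
spin 0.000513082271384096
[[233. 128.]]
[[423. 129.]]
[[ 185. -542.]]
[[ 477. -540.]]
```

View pics/w8.png

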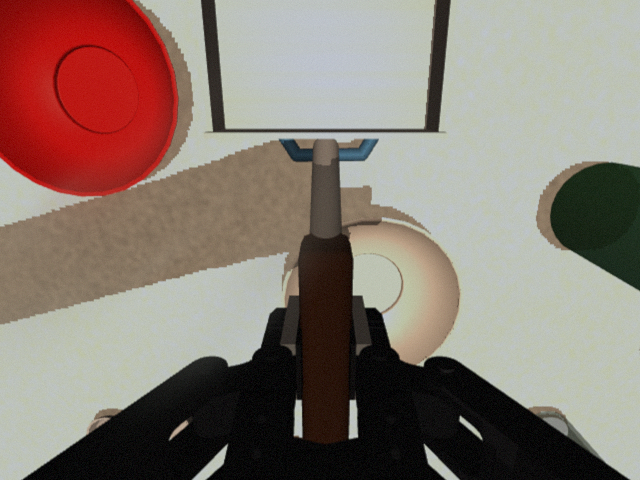

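The wrist view shows the dish's −x lug at (329,159), the blade centred at u≈326, and the white bowl's rim spanning u 284–460 with its top at v 222.

Run:
```python
from h import *
w=np.load("w8.npz"); K,E,im=w["K"],w["E"],w["im"]
hsv=cv2.cvtColor(im,cv2.COLOR_BGR2HSV); m=cv2.inRange(hsv,(95,80,40),(115,255,255)); m[:,:260]=0;m[:,400:]=0;m[:134]=0;m[180:]=0
p=np.argwhere(m>0); print("lug",p.min(0),p.max(0))
for v in (140,150,158):
    c=p[p[:,0]==v][:,1]; print(v,c.min(),c.max())
for z in (.03,.04,.047): print(onz(K,E,(329,p[:,0].max()),z))
print("bowl",[onz(K,E,u,.045).round(4).tolist() for u in [(372,310),(460,295),(284,290),(372,222)]])
print("blade corners at back top",proj(K,E,[[.5173+.052,.0483+.075,.2187-.045],[.5173-.052,.0483+.075,.2187-.045]]))
# dish long-wall visible in side/scene ? blue masks -> min-area rect of rim in both
d=np.load("scene.npz")
for n in("scene","side"):
    d=np.load(n+".npz"); hsv=cv2.cvtColor(d["im"],cv2.COLOR_BGR2HSV); m=cv2.inRange(hsv,(95,90,20),(115,255,255)); N,l,s,c=cv2.connectedComponentsWithStats(m)
    k=max(range(1,N),key=lambda k:s[k,4]); h=cv2.convexHull(np.argwhere(l==k)[:,::-1].astype(np.float32))[:,0]
    W=np.array([onz(d["K"],d["E"],q,.047) for q in h]); print(n,s[k],"x range@rim",W[:,0].min().round(4),W[:,0].max().round(4),"y",W[:,1].min().round(4),W[:,1].max().round(4))
```

```text
lug [140 280] [160 376]
140 280 376
150 287 370
158 292 365
[0.51898629 0.0898589 ]
[0.5188875  0.09116783]
[0.51881835 0.09208408]
bowl [[0.557, -0.0375], [0.6321, -0.0228], [0.4809, -0.0183], [0.5537, 0.0425]]
blade corners at back top [[452.10408672 125.09128726]
 [204.9106923  124.57183076]]
scene [ 337  254  129  112 6144] x range@rim 0.4503 0.6094 y 0.0936 0.4481
side [  129   279   179   159 11157] x range@rim 0.4266 0.585 y 0.095 0.4475
```

Request:
arm_command(
  series="1 0.05 0.002 0 0;1 0.029 0 0 0;1 0 0 0.05 0;1 0 0 0.06 0;1 0 0 0.06 0;1 0 0 0.06 0;1 0 0 0.06 0;1 0 0 0.03 0;1 0 0 0.012 0;1 0 0 0 0",
)

```text
clock: 17.05
position: [0.5192, 0.077, 0.0866]
ee_rot: [0.707, 0.707, 0.0, 0.0]
ft_force: [0.5, 0.5, -2.6]
grip_width: 0.187
grasp_force: 117.7
```

Run:
```python
from h import *
o=st(); go(o,[.518,.08,.082],90)
```

```text
t 17.05 pos [0.5192 0.077  0.0866] yaw 89.9 z [ 0. -0. -1.] F [ 0.5  0.5 -2.6] g 0.187 117.7
norm shift [ 0.0076 -0.0031  0.0116] mm [ 3.  -1.2  4.6]
spin -0.00027951338719134355
```

Request:
arm_command(
  series="1 0.008 -0.002 0 0;1 0 0 0.005 0;1 0 0 0.004 0;1 0 0 0.002 0;1 0 0 0 0;1 0 0 0 0;1 0 0 0 0;1 0 0 0 0;1 0 0 0 0;1 0 0 0 0",
)

```text
clock: 18.3
position: [0.5182, 0.0802, 0.0819]
ee_rot: [0.707, 0.707, -0.0, 0.0]
ft_force: [-1.1, -0.3, -2.7]
grip_width: 0.19
grasp_force: 117.7
```

Run:
```python
from h import *
o=st()
```

```text
t 18.3 pos [0.5182 0.0802 0.0819] yaw 90.0 z [ 0. -0. -1.] F [-1.1 -0.3 -2.7] g 0.19 117.7
```

Request:
arm_command(
  series="1 0 0 0.002 0;1 0 0 0 0;1 0 0 0.0015 0;1 0 0 0 0;1 0.02 0 0 0;1 0.02 0 0 0;1 0.02 0 0 0;1 0.02 0 0 0;1 0.02 0 0 0;1 0.02 0 0 0",
)

```text
clock: 19.55
position: [0.5188, 0.1279, 0.0809]
ee_rot: [0.708, 0.707, -0.0, 0.001]
ft_force: [-0.1, -7.3, 5.7]
grip_width: 0.194
grasp_force: 119.0
```

Run:
```python
from h import *
o=st()
```

```text
t 19.55 pos [0.5188 0.1279 0.0809] yaw 89.9 z [ 0.001 -0.001 -1.   ] F [-0.1 -7.3  5.7] g 0.194 119.0
```

Request:
arm_command(
  series="1 0.02 0 0 0;1 0.02 0 0 0;1 0.02 0 0 0;1 0.02 0 0 0;1 0.02 0 0 0;1 0.02 0 0 0;1 0.02 0 0 0;1 0.02 0 0 0;1 0.02 0 0 0;1 0.02 0 0 0",
)

```text
clock: 20.8
position: [0.519, 0.2074, 0.081]
ee_rot: [0.708, 0.706, -0.0, 0.001]
ft_force: [-0.2, -7.7, 8.4]
grip_width: 0.194
grasp_force: 119.4
```

Run:
```python
from h import *
o=st(); im,_,_=cam("scene"); s,_,_=cam("side")
cv2.imwrite("pics/d1.png",np.hstack([cv2.resize(im[240:390,320:520],(400,300),interpolation=2),cv2.resize(s[270:435,100:320],(400,300),interpolation=2)]))
```

```text
t 20.8 pos [0.519  0.2074 0.081 ] yaw 89.9 z [ 0.001 -0.002 -1.   ] F [-0.2 -7.7  8.4] g 0.194 119.4
```

View pics/d1.png

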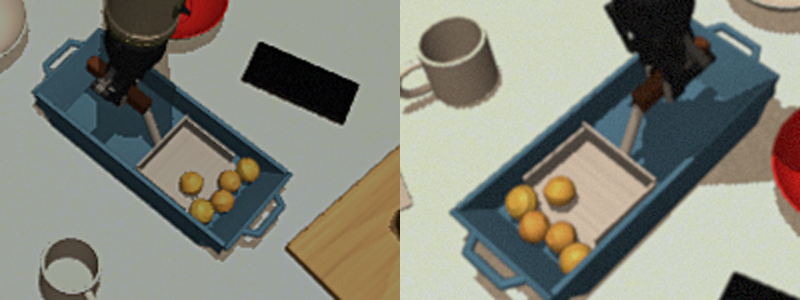

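Request:
arm_command(
  series="1 0.012 0 0 0;1 0.012 0 0 0;1 0.008 0 0 0;1 0.005 0 0 0;1 0.003 0 0 0;1 0 0 0 0;1 0 0 0 0;1 0 0 0 0;1 0 0 0 0;1 0 0 0 0",
)

```text
clock: 22.15
position: [0.52, 0.2176, 0.0812]
ee_rot: [0.709, 0.705, -0.003, 0.004]
ft_force: [-3.9, -27.8, 23.7]
grip_width: 0.19
grasp_force: 122.0
```

Run:
```python
from h import *
o=st(); im,_,_=cam("scene"); s,_,_=cam("side")
cv2.imwrite("pics/d2.png",np.hstack([cv2.resize(im[290:370,380:480],(400,320),interpolation=2),cv2.resize(s[325:429,110:240],(400,320),interpolation=2)]))
```

```text
t 22.15 pos [0.52   0.2176 0.0812] yaw 89.7 z [ 0.001 -0.01  -1.   ] F [ -3.9 -27.8  23.7] g 0.19 122.0
```

View pics/d2.png

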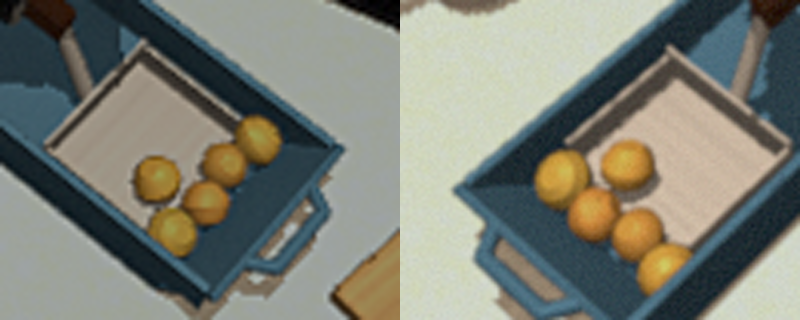

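The blade is jammed: the outer potato at the dish's +y wall sits on the end of the side wall, at crop (258,140). One piece is fully on the blade and the middle ones are on the lip. I'll back off a little, shift toward that wall and push again.

Request:
arm_command(
  series="1 -0.02 0 -0.003 0;1 -0.02 0 0 0;1 -0.02 0 0 0;1 0 -0.01 0 0;1 0 -0.01 0 0;1 0.015 0 0 0;1 0.015 0 0 0;1 0.012 0 0 0;1 0.012 0 0 0;1 0.01 0 0 0",
)

```text
clock: 23.5
position: [0.5116, 0.2186, 0.0813]
ee_rot: [0.71, 0.705, -0.005, 0.003]
ft_force: [-5.9, -36.5, 15.5]
grip_width: 0.196
grasp_force: 120.6
```

Run:
```python
from h import *
o=st()
```

```text
t 23.5 pos [0.5116 0.2186 0.0813] yaw 89.6 z [-0.002 -0.011 -1.   ] F [ -5.9 -36.5  15.5] g 0.196 120.6
```

Request:
arm_command(
  series="1 -0.005 0 -0.004 0;1 0.002 0.005 -0.008 0;1 0.006 0.005 -0.008 0;1 0.006 0.003 -0.008 0;1 0.006 0 -0.008 0;1 0.004 0 -0.008 0;1 0 0 -0.004 0;1 0 0 0 0;1 0 0 0 0;1 0 0 0 0",
)

```text
clock: 24.75
position: [0.5155, 0.2336, 0.1008]
ee_rot: [0.707, 0.707, 0.0, -0.0]
ft_force: [0.2, -0.9, -3.8]
grip_width: 0.191
grasp_force: 117.8
```

```bash
cat > pot.py <<'E'
from h import *
import itertools
def blobs(n,box):
    im,K,E=cam(n); x,y,w,h=box; hsv=cv2.cvtColor(im[y:y+h,x:x+w],cv2.COLOR_BGR2HSV)
    m=cv2.inRange(hsv,(12,110,80),(35,255,255)); d=cv2.distanceTransform(m,2,5)
    s=(d>0.6*d.max()).astype(np.uint8); N,_,st_,ce=cv2.connectedComponentsWithStats(s)
    return [(ce[k]+(x,y)) for k in range(1,N)],(K,E),im
def run(bs,bd,tcp):
    A,cA,ia=blobs("scene",bs);B,cB,ib=blobs("side",bd)
    np.savez("last.npz",a=ia,b=ib)
    print(len(A),len(B))
    for i,a in enumerate(A):
        best=[]
        for j,b in enumerate(B):
            X=tri(cA,a,cB,b); e=np.linalg.norm(proj(*cA,X)[0]-a)+np.linalg.norm(proj(*cB,X)[0]-b)
            if e<4 and -.01<X[2]<.3: best.append((round(e,1),j,X.round(3).tolist(),"scoop",[round(X[1]-tcp[1]-.12,3),round(tcp[0]-X[0],3),round(X[2]-tcp[2]+.075,3)]))
        print(i,a.round(0),sorted(best)[:3])
E
python3 - <<'E'
from pot import *
o=st(); run((335,225,135,145),(120,255,200,185),o["position"])
E
```

```text
t 24.75 pos [0.5155 0.2336 0.1008] yaw 90.0 z [-0.  0. -1.] F [ 0.2 -0.9 -3.8] g 0.191 117.8
6 2
0 [450. 326.] [(np.float64(2.5), 0, [0.492, 0.405, 0.078], 'scoop', [np.float64(0.051), np.float64(0.023), np.float64(0.052)])]
1 [444. 334.] [(np.float64(0.1), 0, [0.507, 0.401, 0.052], 'scoop', [np.float64(0.048), np.float64(0.008), np.float64(0.026)])]
2 [426. 335.] [(np.float64(0.5), 1, [0.535, 0.37, 0.04], 'scoop', [np.float64(0.016), np.float64(-0.019), np.float64(0.015)])]
3 [437. 342.] [(np.float64(1.9), 0, [0.523, 0.397, 0.024], 'scoop', [np.float64(0.043), np.float64(-0.007), np.float64(-0.001)])]
4 [428. 350.] [(np.float64(2.4), 0, [0.541, 0.39, -0.007], 'scoop', [np.float64(0.036), np.float64(-0.025), np.float64(-0.033)])]
5 [469. 362.] []
```

Run:
```python
from h import *
im,K,E=cam("scene"); o=manip.get_obs(); t=o["position"]
for uv in [(450,326),(444,334),(426,335),(437,342),(428,350)]:
    for z in (.0413,.055):
        X=onz(K,E,uv,z); print(uv,z,"scoop",(X[1]-t[1]-.12).round(3),(t[0]-X[0]).round(3),"dish x",(X[1]-.2705).round(3),end=" | ")
    print()
F=[]
for i in range(10): cam("wrist"); F.append(manip.get_obs()["ft_force"])
print(np.mean(F,0),np.std(F,0))
```

```text
(450, 326) 0.0413 scoop 0.045 0.042 dish x 0.128 | (450, 326) 0.055 scoop 0.046 0.035 dish x 0.129 | 
(444, 334) 0.0413 scoop 0.047 0.014 dish x 0.13 | (444, 334) 0.055 scoop 0.048 0.007 dish x 0.131 | 
(426, 335) 0.0413 scoop 0.016 -0.02 dish x 0.099 | (426, 335) 0.055 scoop 0.018 -0.027 dish x 0.101 | 
(437, 342) 0.0413 scoop 0.047 -0.016 dish x 0.13 | (437, 342) 0.055 scoop 0.049 -0.023 dish x 0.132 | 
(428, 350) 0.0413 scoop 0.044 -0.049 dish x 0.127 | (428, 350) 0.055 scoop 0.046 -0.055 dish x 0.129 | 
[ 0.11742095 -0.16155033 -3.61044164] [0.5327495  0.56318362 0.47412319]
```

All five are on the blade, but the four front ones sit right at the lip. I'll pitch the lip up by lowering with a light grip, so the lip rides on the leaning end wall and the scoop pivots in the pads. First I bring the lip onto the wall.

Request:
arm_command(
  series="1 0 0 0.008 0;1 0 0 0.008 0;1 0 0 0.006 0;1 0 0 0.004 0;1 0 0 0 0;0.79 0 0 0 0;0.79 0 0 0 0;0.79 0 0 0 0;1 0 0 0 0;1 0 0 0 0",
  newtons=20,
)

```text
clock: 26.65
position: [0.5159, 0.2318, 0.0904]
ee_rot: [0.708, 0.706, -0.001, 0.001]
ft_force: [-1.0, -6.8, 1.4]
grip_width: 0.209
grasp_force: 21.1
```

Run:
```python
from h import *
o=st()
```

```text
t 26.65 pos [0.5159 0.2318 0.0904] yaw 89.8 z [-0.    -0.002 -1.   ] F [-1.  -6.8  1.4] g 0.209 21.1
```

Request:
arm_command(
  series="1 0 0 0.008 0;1 0 0 0.01 0;1 0 0 0.01 0;1 0 0 0.01 0;1 0 0 0.01 0;1 0 0 0.01 0;1 0 0 0.008 0;1 0 0 0 0;1 0 0 0 0;1 0 0 0 0",
)

```text
clock: 27.9
position: [0.5181, 0.2307, 0.0656]
ee_rot: [0.709, 0.706, 0.0, 0.002]
ft_force: [1.4, -14.3, 15.0]
grip_width: 0.209
grasp_force: 25.9
```

```bash
cat > lvl.py <<'E'
from h import *
from scipy.optimize import least_squares
def handle_dir():
    "brown handle axis in side view -> angle; also yellow blob pixels in scene"
    im,K,E=cam("scene"); hsv=cv2.cvtColor(im[225:370,335:480],cv2.COLOR_BGR2HSV); m=cv2.inRange(hsv,(12,110,80),(35,255,255)); d=cv2.distanceTransform(m,2,5)
    N,_,s,c=cv2.connectedComponentsWithStats((d>0.6*d.max()).astype(np.uint8)); print("yellow",(c[1:]+(335,225)).round(0).tolist()); return im
E
python3 - <<'E'
from lvl import *
o=st(); handle_dir()
im,K,E=cam("wrist"); np.savez("w9.npz",im=im,K=K,E=E)
g=cv2.cvtColor(im,cv2.COLOR_BGR2GRAY)[60:200,240:300].mean(1); print(60+np.argsort(np.diff(g))[:5],60+np.argsort(-np.diff(g))[:5])
t=o["position"]
for pit in (0,-.1,-.2,-.3):
    c,s=np.cos(pit),np.sin(pit); d=np.array([.075,.03-.075]); d=(c*d[0]+s*d[1],-s*d[0]+c*d[1]); print(pit,proj(K,E,[[t[0],t[1]+d[0],t[2]+d[1]]]).round(0))
E
```

```text
t 27.9 pos [0.5181 0.2307 0.0656] yaw 89.8 z [ 0.004 -0.003 -1.   ] F [  1.4 -14.3  15. ] g 0.209 25.9
yellow [[477.0, 364.0]]
[142 141 120 143 119] [135 134 136  62 164]
0 [[327. 125.]]
-0.1 [[327. 115.]]
-0.2 [[327. 106.]]
-0.3 [[328.  98.]]
```

Request:
arm_command(
  series="1 0.003 0 0.006 0;1 0.003 0 0.006 0;1 0.003 0 0.006 0;1 0.002 0 0.006 0;1 0.002 0 0.006 0;1 0 0 0.004 0;1 0 0 0 0;1 0 0 0 0;1 0 0 0 0;1 0 0 0 0",
  newtons=120,
)

```text
clock: 29.25
position: [0.5186, 0.237, 0.0526]
ee_rot: [0.709, 0.706, 0.001, 0.002]
ft_force: [1.9, -11.5, 16.4]
grip_width: 0.197
grasp_force: 123.4
```

Run:
```python
from h import *
o=st()
im,_,_=cam("scene"); s,_,_=cam("side"); w,_,_=cam("wrist")
cv2.imwrite("pics/d3.png",np.vstack([np.hstack([cv2.resize(im[270:370,380:480],(400,300),interpolation=2),cv2.resize(s[310:430,110:270],(400,300),interpolation=2)]),np.hstack([cv2.resize(w,(400,300)),np.zeros((300,400,3),np.uint8)])]))
```

```text
t 29.25 pos [0.5186 0.237  0.0526] yaw 89.8 z [ 0.005 -0.001 -1.   ] F [  1.9 -11.5  16.4] g 0.197 123.4
```

Request:
arm_command(
  series="1 -0.002 0 -0.006 0;1 -0.003 0 -0.01 0;1 -0.003 0 -0.015 0;1 -0.003 0 -0.02 0;1 0 0 -0.025 0;1 0 0 -0.025 0;1 0 0 -0.025 0;1 0 0 -0.015 0;1 0 0 -0.008 0;1 0 0 0 0",
)

```text
clock: 30.65
position: [0.5156, 0.2342, 0.1101]
ee_rot: [0.707, 0.707, 0.0, 0.0]
ft_force: [-0.1, 1.0, -3.9]
grip_width: 0.196
grasp_force: 124.6
```

Run:
```python
from h import *
o=st()
im,K,E=cam("scene"); s,_,_=cam("side"); w,_,_=cam("wrist")
t=o["position"]; u,v=proj(K,E,[t[0],t[1]+.12,t[2]-.04])[0].astype(int); print(u,v)
cv2.imwrite("pics/d3.png",np.vstack([np.hstack([cv2.resize(im[v-60:v+60,u-80:u+80],(400,300),interpolation=2),cv2.resize(s[260:440,100:340],(400,300),interpolation=2)]),np.hstack([cv2.resize(w,(400,300)),cv2.resize(im[230:380,330:530],(400,300))])]))
np.savez("l10.npz",im=im,s=s,w=w)
F=[]
for i in range(6): cam("wrist"); F.append(manip.get_obs()["ft_force"])
print(np.mean(F,0))
```

```text
t 30.65 pos [0.5156 0.2342 0.1101] yaw 90.0 z [ 0. -0. -1.] F [-0.1  1.  -3.9] g 0.196 124.6
428 320
[-0.04860349 -0.19733702 -3.16590935]
```

View pics/d3.png

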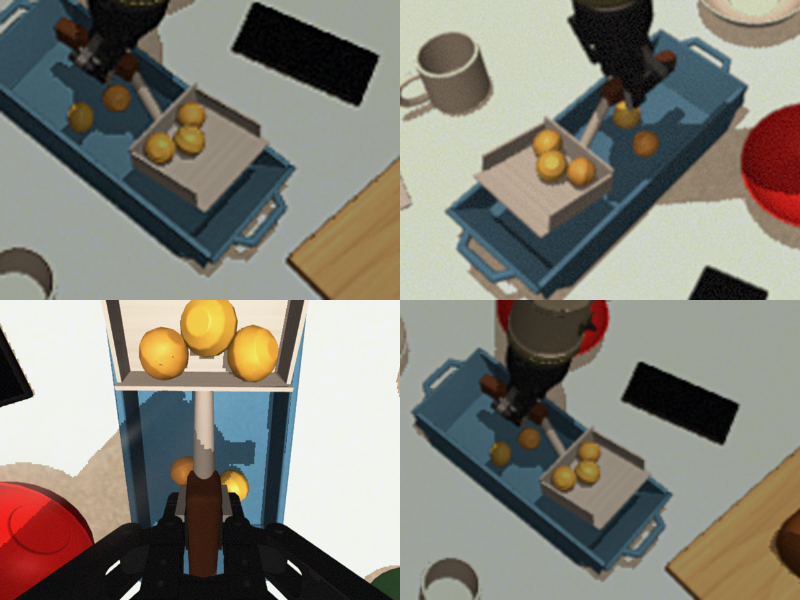

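Three pieces sit on the blade against its back wall and two remain in the dish. So I carry these to the white bowl.

Request:
arm_command(
  series="1 0 0 -0.03 0;1 0 0 -0.06 0;1 0 0 -0.08 0;1 0 0 -0.08 0;1 0 0 -0.06 0;1 -0.015 0 -0.03 0;1 -0.035 0.01 -0.015 0;1 -0.06 0.01 0 0;1 -0.08 0.01 0 0;1 -0.09 0.01 0 0",
)

```text
clock: 32.35
position: [0.5313, 0.12, 0.2513]
ee_rot: [0.708, 0.707, -0.001, -0.0]
ft_force: [-0.1, -1.5, -3.2]
grip_width: 0.196
grasp_force: 126.9
```

Request:
arm_command(
  series="1 -0.1 0.01 0 0;1 -0.1 0.01 0 0;1 -0.1 0.01 0 0;1 -0.1 0.01 0 0;1 -0.1 0.01 0 0;1 -0.08 0.01 0 0;1 -0.05 0.006 0 0;1 -0.03 0 0 0;1 -0.01 0 0 0;1 0 0 0 0",
)

```text
clock: 33.6
position: [0.5577, -0.145, 0.2521]
ee_rot: [0.707, 0.707, 0.0, -0.0]
ft_force: [0.4, 0.6, -3.3]
grip_width: 0.196
grasp_force: 127.0
```

```bash
cat > q.py <<'E'
from h import *
def yel(n,box,zs=None):
    im,K,E=cam(n); x,y,w,h=box; hsv=cv2.cvtColor(im[y:y+h,x:x+w],cv2.COLOR_BGR2HSV); m=cv2.inRange(hsv,(12,110,80),(32,255,255))
    N,_,s,c=cv2.connectedComponentsWithStats(m); r=[((c[k]+(x,y)).round(1),int(s[k,4])) for k in range(1,N) if s[k,4]>40]
    return r,(K,E),im
def back(o):
    "back wall lower edge row and predicted rows of its top against pitch (lip up +)"
    im,K,E=cam("wrist"); t=o["position"]; g=cv2.cvtColor(im,cv2.COLOR_BGR2GRAY)
    tab={}
    for p in range(-60,31,10):
        a=np.radians(p);c,s=np.cos(a),np.sin(a); f=lambda x,z:(c*x-s*z,s*x+c*z)
        b=f(.073,-.045); l=f(.165,-.075); pr=proj(K,E,[[t[0],t[1]+b[0],t[2]+b[1]],[t[0]+.052,t[1]+b[0],t[2]+b[1]],[t[0],t[1]+l[0],t[2]+l[1]]]); tab[p]=(pr[0,1].round(),pr[1,0].round(),pr[2,1].round())
    return im,tab
E
python3 - <<'E'
from q import *
o=st(); go(o,[.558,-.15,.235],90)
print("bowl region scene",yel("scene",(220,130,200,200))[0],"dish",yel("scene",(335,255,130,115))[0])
im,tab=back(o); print(tab); cv2.imwrite("pics/x1.png",im)
print(yel("wrist",(150,0,350,200))[0])
E
```

```text
t 33.6 pos [ 0.5577 -0.145   0.2521] yaw 90.0 z [ 0.  0. -1.] F [ 0.4  0.6 -3.3] g 0.196 127.0
norm shift [-0.0125  0.0008  0.0429] mm [-5.   0.3 17.1]
spin 9.400172351882298e-05
bowl region scene [(array([260. , 189.7]), 1016), (array([297.2, 202.6]), 290), (array([263.9, 273.7]), 184), (array([375.1, 285.2]), 90), (array([354.8, 293.7]), 74)] dish [(array([375.1, 285.2]), 91), (array([354.8, 293.7]), 74)]
{-60: (np.float64(260.0), np.float64(416.0), np.float64(192.0)), -50: (np.float64(236.0), np.float64(418.0), np.float64(154.0)), -40: (np.float64(213.0), np.float64(422.0), np.float64(113.0)), -30: (np.float64(191.0), np.float64(427.0), np.float64(69.0)), -20: (np.float64(169.0), np.float64(433.0), np.float64(21.0)), -10: (np.float64(149.0), np.float64(441.0), np.float64(-34.0)), 0: (np.float64(131.0), np.float64(451.0), np.float64(-101.0)), 10: (np.float64(115.0), np.float64(464.0), np.float64(-184.0)), 20: (np.float64(102.0), np.float64(479.0), np.float64(-297.0)), 30: (np.float64(96.0), np.float64(498.0), np.float64(-470.0))}
[(array([371.5,  86.5]), 11520), (array([246.6,  92.1]), 4895)]
```

Request:
arm_command(
  series="1 -0.005 0 0.015 0;1 -0.007 0 0.018 0;1 0 0 0.01 0;1 0 0 0 0;1 0 0 0 0;0.79 0 0 0 0;1 0 0 0 0;1 0 0 0 0;1 0 0 0 0;1 0 0 0 0",
  newtons=40,
)

```text
clock: 35.05
position: [0.5576, -0.1506, 0.235]
ee_rot: [0.707, 0.707, 0.0, 0.0]
ft_force: [0.3, -0.4, -2.2]
grip_width: 0.201
grasp_force: 40.7
```

```bash
cat > edge.py <<'E'
from q import *
def rep():
    o=st(); im,tab=back(o); hsv=cv2.cvtColor(im,cv2.COLOR_BGR2HSV)
    g=cv2.cvtColor(im,cv2.COLOR_BGR2GRAY)[60:300].astype(float)
    for a,b in((255,285),(365,395)):
        d=np.diff(g[:,a:b].mean(1)); print("edges dark",sorted((60+np.argsort(d)[:4]).tolist()),"bright",sorted((60+np.argsort(-d)[:4]).tolist()))
    print("wrist yellow",yel("wrist",(150,0,350,300))[0])
    print("scene yellow",[r for r in yel("scene",(220,130,200,200))[0]])
    return im
E
python3 -c "
from edge import *
cv2.imwrite('pics/x2.png',rep())"
```

```text
t 35.05 pos [ 0.5576 -0.1506  0.235 ] yaw 90.0 z [ 0. -0. -1.] F [ 0.3 -0.4 -2.2] g 0.201 40.7
edges dark [166, 167, 188, 189] bright [191, 192, 193, 241]
edges dark [173, 174, 188, 189] bright [183, 191, 192, 193]
wrist yellow [(array([362.4, 116.2]), 6081), (array([234.3, 289. ]), 1370)]
scene yellow [(array([257.5, 191. ]), 816), (array([283.4, 183.7]), 113), (array([291.9, 220.1]), 185), (array([297.9, 250. ]), 65), (array([263.9, 273.7]), 184), (array([375.1, 285.2]), 91), (array([354.8, 293.7]), 74)]
```

```bash
python3 -c "
from edge import *
F=[]
for i in range(8):
    cam('wrist'); F.append(manip.get_obs()['ft_force'])
print(np.mean(F,0))
r,c,im=yel('scene',(220,130,200,200))
for p,a in r:
    if 275<p[0]<330: print(p,a,[(z,onz(*c,p,z).round(3).tolist()) for z in (.025,.09,.12,.15)])
r,c,im=yel('side',(240,100,200,220))
for p,a in r: print('side',p,a,[(z,onz(*c,p,z).round(3).tolist()) for z in (.025,.1,.13)])
r,c,im=yel('wrist',(150,0,350,300))
for p,a in r: print('wrist',p,a,[(z,onz(*c,p,z).round(3).tolist()) for z in (.025,.1,.13)])
"
```

```text
[ 0.07876192 -0.03865588 -2.76936143]
[283.4 183.7] 112 [(0.025, [0.433, -0.251]), (0.09, [0.47, -0.209]), (0.12, [0.486, -0.19]), (0.15, [0.503, -0.171])]
[304.3 246.4] 58 [(0.025, [0.552, -0.044]), (0.09, [0.582, -0.013]), (0.12, [0.596, 0.001]), (0.15, [0.61, 0.015])]
[319.2 252.8] 80 [(0.025, [0.538, 0.001]), (0.09, [0.569, 0.029]), (0.12, [0.583, 0.042]), (0.15, [0.598, 0.055])]
[304.8 256.3] 81 [(0.025, [0.574, -0.02]), (0.09, [0.603, 0.01]), (0.12, [0.617, 0.023]), (0.15, [0.63, 0.037])]
side [430.1 107.8] 315 [(0.025, [0.676, -0.752]), (0.1, [0.619, -0.629]), (0.13, [0.596, -0.58])]
side [242.6 183.7] 99 [(0.025, [0.848, -0.108]), (0.1, [0.775, -0.044]), (0.13, [0.746, -0.019])]
side [409. 215.] 1913 [(0.025, [0.459, -0.279]), (0.1, [0.422, -0.2]), (0.13, [0.407, -0.168])]
side [305.1 253.1] 134 [(0.025, [0.568, -0.022]), (0.1, [0.521, 0.034]), (0.13, [0.502, 0.057])]
side [318.4 259.4] 268 [(0.025, [0.533, -0.026]), (0.1, [0.49, 0.031]), (0.13, [0.472, 0.053])]
side [248.8 304. ] 194 [(0.025, [0.563, 0.16]), (0.1, [0.516, 0.199]), (0.13, [0.498, 0.215])]
wrist [233.6 289.2] 1333 [(0.025, [0.469, -0.234]), (0.1, [0.488, -0.197]), (0.13, [0.496, -0.182])]
```

All three pieces are in the bowl and the scoop is empty. With the board uncovered, I refine its centre while moving away.

Request:
arm_command(
  series="1 0 0 -0.03 0;1 0 0 -0.06 0;1 0 0 -0.06 0;1 -0.05 0 0 0;1 -0.1 -0.02 0 0;1 -0.1 -0.03 0 0;1 -0.1 -0.03 0 0;1 -0.1 -0.03 0 0;1 -0.08 -0.03 0 0;1 -0.04 -0.01 0 -0.03",
  newtons=40,
)

```text
clock: 37.0
position: [0.4952, -0.3823, 0.294]
ee_rot: [0.674, 0.739, -0.001, -0.0]
ft_force: [0.9, 1.0, -2.7]
grip_width: 0.201
grasp_force: 40.7
```

```bash
cat > bd.py <<'E'
from h import *
from scipy.optimize import minimize
th=np.linspace(0,2*np.pi,90)
def model(c,K,E):
    X=np.vstack([np.c_[c[0]+.075*np.cos(th),c[1]+.075*np.sin(th),0*th+z] for z in (0,.012)]); return cv2.convexHull(proj(K,E,X).astype(np.float32))
def fitb(n,box):
    im,K,E=cam(n); x,y,w,h=box; hsv=cv2.cvtColor(im[y:y+h,x:x+w],cv2.COLOR_BGR2HSV); m=cv2.inRange(hsv,(3,110,50),(22,255,255))
    N,l,s,_=cv2.connectedComponentsWithStats(m); k=1+np.argmax(s[1:,4]); p=np.argwhere(l==k)[:,::-1]+(x,y); H=cv2.convexHull(p.astype(np.float32))
    def f(c):
        M=model(c,K,E); i=cv2.intersectConvexConvex(M,H)[0]; return -i/(cv2.contourArea(M)+cv2.contourArea(H)-i)
    r=minimize(f,[.468,-.295],method="Nelder-Mead",options=dict(initial_simplex=[[.468,-.295],[.475,-.295],[.468,-.288]],xatol=1e-4)); print(n,s[k],r.x.round(4),-r.fun.round(3)); return im
E
python3 - <<'E'
from bd import *
o=st(); fitb("scene",(225,150,75,65)); fitb("side",(365,180,90,70))
im=fitb("wrist",(0,0,640,330)); cv2.imwrite("pics/x3.png",im)
E
```

```text
t 37.0 pos [ 0.4952 -0.3823  0.294 ] yaw 95.2 z [-0.002 -0.001 -1.   ] F [ 0.9  1.  -2.7] g 0.201 40.7
scene [  15   18   48   37 1433] [ 0.4686 -0.303 ] 0.897
side [  14   14   61   43 2004] [ 0.471  -0.3039] 0.913
wrist [632 161   8  28 150] [ 0.468 -0.295] 0.0
```

Run:
```python
from bd import *
from scipy.optimize import least_squares
def dist(im,K,E,box,lab,hs=(3,110,50),zs=(0,.012)):
    x,y,w,h=box; hsv=cv2.cvtColor(im[y:y+h,x:x+w],cv2.COLOR_BGR2HSV); m=cv2.inRange(hsv,hs,(22,255,255))
    N,l,s,_=cv2.connectedComponentsWithStats(m); k=1+np.argmax(s[1:,4]); H=cv2.convexHull((np.argwhere(l==k)[:,::-1]+(x,y)).astype(np.float32))[:,0]
    H=H[H[:,1]>3]
    f=lambda c:[cv2.pointPolygonTest(model(c,K,E),(float(a),float(b)),True) for a,b in H]
    r=least_squares(f,[.469,-.297],loss="soft_l1",diff_step=1e-3,f_scale=1); print(lab,len(H),r.x.round(4)); 
    print(np.c_[H,r.fun].round(1)[::max(1,len(H)//12)].tolist())
w=np.load("w1.npz"); dist(w["im"],w["K"],w["E"],(240,0,180,170),"wrist1")
for n,b in(("scene",(225,150,75,65)),("side",(365,180,90,70))):
    im,K,E=cam(n); dist(im,K,E,b,n); np.savez("b_"+n,im=im)
    d=np.load(n+".npz"); dist(d["im"],d["K"],d["E"],b,n+"0")
```

```text
wrist1 26 [ 0.4683 -0.2994]
[[414.0, 79.0, 0.1], [411.0, 98.0, 0.0], [404.0, 116.0, 0.3], [380.0, 146.0, 0.7], [362.0, 157.0, 1.1], [349.0, 162.0, 0.9], [333.0, 164.0, 1.6], [265.0, 13.0, 2.5], [270.0, 6.0, 1.6], [390.0, 8.0, 0.4], [398.0, 18.0, 0.2], [407.0, 35.0, 0.1], [413.0, 55.0, -0.2]]
scene 24 [ 0.4707 -0.3001]
[[287.0, 191.0, 0.5], [280.0, 199.0, 1.5], [275.0, 202.0, 1.5], [255.0, 204.0, 1.1], [245.0, 199.0, 0.6], [241.0, 194.0, 0.2], [240.0, 183.0, 0.6], [243.0, 177.0, 0.9], [250.0, 171.0, 1.1], [258.0, 168.0, 1.2], [277.0, 170.0, 1.2], [285.0, 177.0, 1.1]]
scene0 18 [ 0.4681 -0.3021]
[[287.0, 191.0, 0.4], [285.0, 195.0, 0.2], [282.0, 198.0, 0.4], [277.0, 201.0, 0.8], [275.0, 202.0, 0.8], [269.0, 204.0, 0.7], [255.0, 204.0, 0.2], [249.0, 202.0, -0.2], [245.0, 199.0, -0.1], [243.0, 197.0, -0.2], [241.0, 194.0, -0.3], [240.0, 190.0, 0.0], [240.0, 183.0, 0.5], [241.0, 180.0, 0.8], [243.0, 177.0, 1.2], [247.0, 173.0, 1.5], [248.0, 173.0, 2.2], [287.0, 182.0, 1.2]]
side 30 [ 0.4685 -0.3011]
[[439.0, 220.0, 1.2], [431.0, 232.0, 1.4], [421.0, 236.0, 1.1], [401.0, 235.0, 0.9], [393.0, 232.0, 0.8], [383.0, 224.0, 0.8], [380.0, 219.0, 0.6], [379.0, 212.0, 0.2], [381.0, 205.0, 0.5], [392.0, 197.0, 1.2], [399.0, 195.0, 1.0], [405.0, 194.0, 0.5], [419.0, 197.0, 1.4], [426.0, 200.0, 1.6], [436.0, 208.0, 1.5]]
side0 22 [ 0.4704 -0.3035]
[[439.0, 218.0, 1.3], [438.0, 223.0, 1.1], [437.0, 226.0, 0.8], [431.0, 232.0, 0.6], [425.0, 235.0, 0.2], [422.0, 236.0, -0.0], [405.0, 236.0, 0.1], [401.0, 235.0, 0.1], [398.0, 234.0, 0.2], [393.0, 232.0, 0.1], [387.0, 228.0, 0.3], [384.0, 225.0, 0.5], [381.0, 221.0, 0.4], [379.0, 216.0, 0.3], [379.0, 212.0, 0.4], [380.0, 208.0, 0.9], [381.0, 205.0, 0.9], [386.0, 200.0, 1.6], [392.0, 197.0, 1.9], [393.0, 197.0, 2.3], [437.0, 210.0, 2.0], [439.0, 216.0, 1.5]]
```

Run:
```python
from h import *
o=st(); go(o,[.4804,-.3578,.170],101.5)
```

```text
t 37.25 pos [ 0.4977 -0.3779  0.2947] yaw 95.3 z [ 0.     0.001 -1.   ] F [-0.4  0.2 -3.4] g 0.204 40.7
norm shift [ 0.0539 -0.0384  0.3117] mm [ 21.6 -15.4 124.7]
spin -0.03453604533120856
```

Request:
arm_command(
  series="1 0.027 -0.02 0.03 0;1 0.027 -0.018 0.05 0;1 0 0 0.06 -0.017;1 0 0 0.06 -0.0175;1 0 0 0.055 0;1 0 0 0.035 0;1 0 0 0.012 0;1 0 0 0.006 0;1 0 0 0 0;1 0 0 0 0",
)

```text
clock: 38.5
position: [0.4805, -0.3587, 0.1723]
ee_rot: [0.632, 0.775, -0.0, 0.001]
ft_force: [-0.1, -0.0, -3.0]
grip_width: 0.201
grasp_force: 40.7
```

Run:
```python
from edge import *
rep(); o=manip.get_obs(); go(o,[.4804,-.3578,.160],101.5)
```

```text
t 38.5 pos [ 0.4805 -0.3587  0.1723] yaw 101.6 z [ 0.001 -0.001 -1.   ] F [-0.1 -0.  -3. ] g 0.201 40.7
edges dark [130, 188, 189, 190] bright [192, 258, 265, 271]
edges dark [171, 172, 188, 189] bright [183, 184, 191, 192]
wrist yellow [(array([391.3, 199.3]), 399)]
scene yellow [(array([260.1, 194.3]), 434), (array([301.9, 252. ]), 227), (array([263.9, 273.7]), 184), (array([375.1, 285.2]), 91), (array([354.8, 293.7]), 74)]
norm shift [0.002  0.0005 0.0301] mm [ 0.8  0.2 12. ]
spin 0.0003269697639091697
```

Request:
arm_command(
  series="1 0 0 0.008 0;1 0 0 0.008 0;1 0 0 0.006 0;1 0 0 0.004 0;1 0 0 0.004 0;1 0 0 0.004 0;1 0 0 0 0;0.79 0 0 0 0;0.79 0 0 0 0;0.79 0 0 0 0",
)

```text
clock: 39.9
position: [0.4804, -0.3588, 0.1584]
ee_rot: [0.632, 0.775, -0.0, 0.0]
ft_force: [-0.0, 0.6, -2.1]
grip_width: 0.209
grasp_force: 3.7
```

Run:
```python
from edge import *
rep()
```

```text
t 39.9 pos [ 0.4804 -0.3588  0.1584] yaw 101.6 z [ 0.001 -0.001 -1.   ] F [-0.   0.6 -2.1] g 0.209 3.7
edges dark [122, 123, 227, 228] bright [112, 113, 243, 244]
edges dark [206, 227, 228, 229] bright [112, 113, 243, 244]
wrist yellow [(array([337. ,  77.9]), 15869), (array([223.2, 132. ]), 61)]
scene yellow [(array([268.3, 192.5]), 659), (array([301.9, 252. ]), 227), (array([263.9, 273.7]), 184), (array([375.1, 285.2]), 91), (array([354.8, 293.7]), 74)]
```

```bash
cat > hd.py <<'E'
from h import *
def plane(K,E,uv,t,u):
    "ray cut with the vertical plane through t along u -> (s,z) relative to TCP"
    M=P(K,E); A=np.c_[M[:,:2]@u,M[:,2],-np.r_[uv,1]]; r=np.linalg.solve(A,-(M@np.r_[t,1])); return r[:2]
def handle(n):
    o=manip.get_obs(); r=R.from_quat(o["ee_rot"]).as_matrix(); u=r[:2,0]; t=o["position"]
    im,K,E=cam(n); c=proj(K,E,t)[0].astype(int); b=70; y0,x0=max(c[1]-b,0),max(c[0]-b,0)
    q=im[y0:c[1]+b,x0:c[0]+b]; hsv=cv2.cvtColor(q,cv2.COLOR_BGR2HSV); m=cv2.inRange(hsv,(0,90,20),(14,255,130))
    S=np.array([plane(K,E,(x+x0,y+y0),t,u) for y,x in np.argwhere(m>0)])
    k=(np.abs(S[:,0])<.16)&(np.abs(S[:,1])<.12); S=S[k]
    l=cv2.fitLine(S.astype(np.float32),cv2.DIST_HUBER,0,.01,.01).ravel(); l[:2]*=np.sign(l[0]); a=(S-l[2:])@l[:2]; d=(S-l[2:])@[-l[1],l[0]]; g=np.abs(d)<.02
    print(n,len(S),g.sum(),"pitch",np.degrees(np.arctan2(l[1],l[0])).round(1),"ends",(l[2:]+np.percentile(a[g],1)*l[:2]).round(3),(l[2:]+np.percentile(a[g],99)*l[:2]).round(3),"offset",(np.cross(l[:2],-l[2:])).round(4))
E
python3 -W ignore - <<'E'
from hd import *
st(); handle("scene"); handle("side")
E
```

```text
t 40.05 pos [ 0.4804 -0.3588  0.1584] yaw 101.6 z [ 0.    -0.001 -1.   ] F [-0.8 -0.8 -0.7] g 0.214 3.9
scene 154 148 pitch -29.6 ends [-0.061  0.035] [ 0.145 -0.082] offset -0.0004
side 188 125 pitch 36.3 ends [-0.041 -0.026] [0.038 0.032] offset -0.0033
```

```bash
sed -i 's/(np.abs(S\[:,0\])<.16)&(np.abs(S\[:,1\])<.12)/(np.hypot(*S.T)<.085)/; s/(14,255,130)/(14,255,110)/' hd.py; python3 -W ignore - <<'E'
from hd import *
handle("scene"); handle("side")
o=manip.get_obs(); t=o["position"]; r=R.from_quat(o["ee_rot"]).as_matrix(); u=r[:2,0]
# lip/blade extents: bright steel pixels in scene near board, on the mid plane
im,K,E=cam("wrist")
g=cv2.cvtColor(im,cv2.COLOR_BGR2HSV)
for v in range(0,300,20): print(v,[tuple(int(k) for k in g[v,c]) for c in (200,260,290,327,360,400,440)])
E
```

```text
scene 97 91 pitch -26.6 ends [-0.063  0.032] [ 0.024 -0.011] offset -0.001
side 188 126 pitch 31.8 ends [-0.042 -0.02 ] [0.042 0.032] offset -0.0053
0 [(45, 10, 200), (57, 11, 200), (48, 13, 201), (80, 8, 199), (43, 18, 198), (57, 12, 197), (90, 8, 201)]
20 [(67, 12, 198), (57, 11, 204), (43, 15, 199), (12, 196, 160), (43, 20, 203), (56, 10, 197), (55, 8, 199)]
40 [(51, 13, 196), (51, 9, 199), (12, 190, 176), (12, 188, 160), (11, 191, 151), (51, 13, 199), (50, 11, 200)]
60 [(39, 17, 199), (13, 195, 156), (12, 196, 172), (12, 194, 171), (12, 198, 169), (13, 196, 165), (47, 12, 198)]
80 [(15, 71, 144), (13, 197, 164), (13, 193, 173), (12, 194, 175), (13, 191, 170), (12, 194, 171), (50, 12, 199)]
100 [(14, 71, 144), (12, 192, 178), (13, 191, 175), (12, 186, 174), (12, 190, 176), (12, 186, 171), (39, 17, 199)]
120 [(18, 72, 139), (12, 52, 99), (15, 56, 173), (16, 52, 176), (15, 51, 174), (14, 60, 98), (57, 12, 197)]
140 [(16, 71, 143), (12, 55, 106), (16, 64, 107), (16, 53, 179), (16, 55, 181), (13, 62, 103), (75, 10, 199)]
160 [(16, 74, 134), (16, 58, 97), (14, 52, 99), (14, 50, 175), (12, 56, 170), (14, 56, 96), (40, 15, 199)]
180 [(18, 74, 135), (16, 58, 96), (16, 56, 105), (15, 62, 98), (13, 55, 176), (13, 60, 166), (48, 15, 199)]
200 [(19, 70, 128), (14, 66, 96), (13, 64, 100), (12, 57, 98), (13, 59, 100), (15, 58, 171), (45, 18, 201)]
220 [(16, 63, 150), (16, 62, 99), (11, 61, 100), (16, 62, 99), (15, 53, 97), (12, 57, 99), (53, 11, 201)]
240 [(54, 13, 199), (14, 42, 67), (14, 60, 72), (17, 45, 51), (12, 65, 59), (15, 54, 57), (44, 17, 200)]
260 [(48, 15, 202), (14, 60, 135), (17, 71, 133), (16, 61, 46), (60, 8, 199), (73, 11, 201), (53, 11, 200)]
280 [(45, 18, 199), (49, 14, 195), (17, 68, 139), (10, 185, 44), (69, 9, 196), (38, 19, 201), (38, 24, 200)]
```

```bash
cat > fp.py <<'E'
from h import *
from scipy.optimize import least_squares
def fitp(lip,top,bot,free=3):
    o=manip.get_obs(); im,K,E=cam("wrist"); t=o["position"]; u=R.from_quat(o["ee_rot"]).as_matrix()[:2,0]
    def pts(q):
        c,s=np.cos(q[0]),np.sin(q[0]); B=np.array([[.165,-.073],[.075,-.045],[.075,-.075]])+q[1:3]; B=np.c_[c*B[:,0]-s*B[:,1],s*B[:,0]+c*B[:,1]]
        return B,proj(K,E,np.c_[t[:2]+B[:,:1]*u,t[2]+B[:,1]])[:,1]
    ob=[lip,top,bot]; f=lambda q:[a-b for a,b in zip(pts(q)[1],ob) if b is not None]+[q[1]*100,q[2]*100]
    r=least_squares(f,[-.5,0,0]); B,v=pts(r.x); print("pitch",np.degrees(r.x[0]).round(1),"slide",r.x[1:].round(4),"v",v.round(1),"z lip/top/bottom",(t[2]+B[:,1]).round(4),"lip s",B[0,0].round(4), "blade centre",(t[:2]+u*(B[0,0]+B[2,0])/2).round(4))
E
python3 -c "
from fp import *
fitp(113,228,243)"
```

```text
pitch -35.4 slide [-0.0157 -0.0021] v [113.1 227.8 243. ] z lip/top/bottom [0.0107 0.0856 0.0612] lip s 0.0782 blade centre [ 0.4722 -0.3186]
```

Request:
arm_command(
  series="1 0 0 0 0;1 0 0 0 0;1 0 0 0 0;1 0 0 -0.012 0;1 0.02 0 0 0;1 0.025 0 0 0;1 0.02 0 0 0;1 0 0 0.006 0;1 0 0 0.006 0;1 0 0 0.003 0",
  newtons=20,
)

```text
clock: 41.6
position: [0.4753, -0.3342, 0.1577]
ee_rot: [0.633, 0.774, -0.0, 0.001]
ft_force: [-0.2, -3.3, 6.9]
grip_width: 0.206
grasp_force: 22.5
```

```bash
cat >> fp.py <<'E'
def rows():
    im,K,E=cam("wrist"); hsv=cv2.cvtColor(im,cv2.COLOR_BGR2HSV); g=cv2.cvtColor(im,cv2.COLOR_BGR2GRAY).astype(float)
    for a,b in((250,285),(370,400)):
        d=np.diff(g[:,a:b].mean(1)); i=np.where(np.abs(d)>9)[0]; print([(int(k),int(d[k])) for k in i if k<330])
E
python3 -c "
from fp import *
st(); rows()"
```

```text
t 41.6 pos [ 0.4753 -0.3342  0.1577] yaw 101.5 z [ 0.001 -0.002 -1.   ] F [-0.2 -3.3  6.9] g 0.206 22.5
[(110, 15), (111, 17), (120, -10), (227, -18), (228, -10), (306, -17), (307, -28), (308, -10)]
[(110, 30), (111, 18), (204, -14), (205, -18), (222, 12), (226, -12), (227, -21), (228, -11), (241, 11), (242, 30), (243, 13), (306, -16), (307, -26), (308, -12)]
```

Request:
arm_command(
  series="1 -0.034 0 0.018 0;1 -0.03 0 0.021 0;1 -0.028 0 0.0235 0;1 -0.026 0 0.026 0;1 -0.024 0 0.0285 0;1 0 0 0 0;1 0 0 0 0;1 0 0 0 0;1 0 0 0 0;1 0 0 0 0",
)

```text
clock: 42.9
position: [0.4864, -0.3886, 0.1103]
ee_rot: [0.632, 0.775, -0.0, 0.0]
ft_force: [0.0, -0.1, -3.5]
grip_width: 0.21
grasp_force: 20.4
```

```bash
python3 -c "
from fp import *
st(); rows()"
```

```text
t 42.9 pos [ 0.4864 -0.3886  0.1103] yaw 101.6 z [ 0. -0. -1.] F [ 0.  -0.1 -3.5] g 0.21 20.4
[(127, -10), (134, -10), (135, -9), (178, -32), (179, -34), (306, -10), (307, -9)]
[(162, -20), (163, -26), (164, -21), (170, 10), (171, 24), (172, 28), (173, 16), (178, -37), (179, -45), (217, -10), (253, 20), (254, 25), (255, 13), (306, -14), (307, -24), (308, -15)]
```

Request:
arm_command(
  series="1 -0.01 0 0.016 0;1 -0.01 0 0.016 0;1 -0.01 0 0.012 0;1 -0.008 0 0.008 0;1 0 0 0.003 0;1 0 0 0 0;1 0 0 0 0;1 0 0 0 0;1 0 0 0 0;1 0 0 0 0",
)

```text
clock: 44.2
position: [0.4895, -0.4036, 0.0881]
ee_rot: [0.632, 0.775, -0.0, 0.0]
ft_force: [0.3, 0.8, -0.6]
grip_width: 0.21
grasp_force: 20.5
```

```bash
python3 -c "
from fp import *
st(); rows()"
```

```text
t 44.2 pos [ 0.4895 -0.4036  0.0881] yaw 101.6 z [-0. -0. -1.] F [ 0.3  0.8 -0.6] g 0.21 20.5
[(125, -10), (131, -12), (132, -12), (138, -10), (152, -16), (153, -27), (154, -12), (158, 17), (159, 25), (160, 10), (164, -21), (165, -24), (306, -12), (307, -17)]
[(149, -21), (150, -29), (151, -27), (152, -16), (153, -24), (154, -16), (158, 33), (159, 79), (160, 30), (164, -23), (165, -44), (166, -21), (194, 9), (196, 9), (267, 17), (268, 21), (269, 11), (306, -14), (307, -26), (308, -14)]
```

```bash
python3 -c "
from fp import *
o=manip.get_obs(); im,K,E=cam('wrist'); np.savez('w12.npz',im=im,K=K,E=E); t=o['position']; u=R.from_quat(o['ee_rot']).as_matrix()[:2,0]; n=np.array([-u[1],u[0]])
for p in (0,-5,-10):
  for d in (0,-.005,-.01,-.016):
    a=np.radians(p);c,s=np.cos(a),np.sin(a); B=np.array([[.075,-.045],[.075,-.075]])+[d,0]; B=np.c_[c*B[:,0]-s*B[:,1],s*B[:,0]+c*B[:,1]]
    X=np.c_[t[:2]+B[:,:1]*u,t[2]+B[:,1]]; Y=X.copy(); Y[:,:2]+=.052*n; Z=X.copy(); Z[:,:2]-=.052*n
    print(p,d,'v',proj(K,E,X)[:,1].round(),'ul',proj(K,E,Y)[0,0].round(),'ur',proj(K,E,Z)[0,0].round(),'z',X[:,2].round(3))
g=cv2.cvtColor(im,cv2.COLOR_BGR2GRAY).astype(float)
for a,b in ((100,112),(120,140),(152,158),(160,164)):
  d=np.diff(g[a:b].mean(0)); print(a,[(int(k),int(d[k])) for k in np.where(abs(d)>12)[0] if 150<k<510])
"
```

```text
0 0 v [125. 123.] ul 205.0 ur 452.0 z [0.043 0.013]
0 -0.005 v [138. 133.] ul 206.0 ur 451.0 z [0.043 0.013]
0 -0.01 v [150. 143.] ul 207.0 ur 450.0 z [0.043 0.013]
0 -0.016 v [164. 155.] ul 209.0 ur 448.0 z [0.043 0.013]
-5 0 v [135. 136.] ul 210.0 ur 446.0 z [0.037 0.007]
-5 -0.005 v [146. 146.] ul 211.0 ur 446.0 z [0.037 0.007]
-5 -0.01 v [158. 156.] ul 212.0 ur 445.0 z [0.038 0.008]
-5 -0.016 v [172. 167.] ul 213.0 ur 444.0 z [0.038 0.008]
-10 0 v [144. 149.] ul 215.0 ur 442.0 z [0.031 0.001]
-10 -0.005 v [156. 159.] ul 215.0 ur 441.0 z [0.032 0.002]
-10 -0.01 v [167. 168.] ul 216.0 ur 441.0 z [0.033 0.003]
-10 -0.016 v [180. 179.] ul 216.0 ur 440.0 z [0.034 0.004]
100 [(187, -15), (203, 20), (204, 30), (209, -35), (210, -40), (222, 38), (223, 46), (224, 22), (231, 15), (423, -27), (424, -17), (425, -20), (426, -25), (427, -27), (428, -28), (439, 22), (440, 72), (441, 65), (446, -43), (447, -37), (470, 13), (471, 20), (472, 17), (473, 18), (474, 19)]
120 [(205, 15), (206, 25), (211, -27), (212, -33), (224, 32), (225, 24), (250, 15), (258, 13), (421, -15), (422, -32), (423, -32), (424, -22), (425, -20), (426, -23), (437, 26), (438, 71), (439, 53), (443, -15), (444, -42), (445, -28)]
152 [(213, -22), (214, -39), (226, 12), (407, -12), (422, -21), (424, -16), (435, 35), (436, 82), (437, 37), (438, -34), (441, 18)]
160 [(298, 41), (299, 37)]
```

The blade is flat again, with the back-wall rows matching pitch 0 and the underside at z≈0.013. Its centre is at (0.469,−0.302), against the board's (0.469,−0.300). I release and retreat.

Request:
arm_command(
  series="0.75 0 0 0 0;0.75 0 0 0 0;0.75 0 0 0 0;0.6 0 0 0 0;0.4 0 0 0 0;0.3 0 0 0 0;0.2 0 0 -0.01 0;0.2 0 0 -0.04 0;0.2 0 0 -0.08 0;0.2 0 0 -0.1 0",
)

```text
clock: 45.55
position: [0.4893, -0.4034, 0.1818]
ee_rot: [0.632, 0.775, 0.0, -0.0]
ft_force: [0.4, -0.4, -0.1]
grip_width: 0.803
grasp_force: 0.0
```

Request:
arm_command(
  series="0.2 0 0 -0.1 0;0.2 0 0 -0.08 0;0 -0.03 0 0 0;0 0 0 0 0;0 0 0 0 0;0 0 0 0 0;0 0 0 0 0;0 0 0 0 0;0 0 0 0 0;0 0 0 0 0",
)

```text
clock: 46.8
position: [0.4919, -0.4153, 0.2521]
ee_rot: [0.632, 0.775, -0.0, 0.0]
ft_force: [0.6, -0.1, 1.0]
grip_width: 1.0
grasp_force: 0.0
```

Run:
```python
from q import *
o=st(); im,K,E=cam("wrist"); np.savez("w13.npz",im=im,K=K,E=E); cv2.imwrite("pics/x9.png",im)
u=R.from_quat(o["ee_rot"]).as_matrix()[:2,0]; n=np.array([-u[1],u[0]]); C=np.array([.4687,-.3017])
for l in [(-.172,0,.08),(-.078,0,.075),(-.045,.052,.03),(-.045,-.052,.03),(.045,.052,0),(.045,-.052,0)]:
    print(l,proj(K,E,np.r_[C+l[0]*u+l[1]*n,.012+l[2]]).round(0))
th=np.linspace(0,6.28,60); pr=proj(K,E,np.c_[.4693+.075*np.cos(th),-.3003+.075*np.sin(th),0*th+.012]); print("board pred",pr.min(0),pr.max(0))
hsv=cv2.cvtColor(im,cv2.COLOR_BGR2HSV); m=cv2.inRange(hsv,(5,150,120),(20,255,255)); N,l,s,c=cv2.connectedComponentsWithStats(m); print("wood",[s[k].tolist() for k in range(1,N) if s[k,4]>150])
br=cv2.inRange(hsv,(0,90,20),(14,255,115)); br[330:]=0; N,l,s,c=cv2.connectedComponentsWithStats(br); print("handle",[s[k].tolist() for k in range(1,N) if s[k,4]>400])
g=cv2.cvtColor(im,cv2.COLOR_BGR2GRAY).astype(float)
for a,b in((275,300),(355,380)):
    d=np.diff(g[:,a:b].mean(1)); print("rows",[(int(k),int(d[k])) for k in np.where(abs(d)>12)[0] if k<300])
for a,b in((60,75),(90,105),(110,122)):
    d=np.diff(g[a:b].mean(0)); print("cols",[(int(k),int(d[k])) for k in np.where(abs(d)>20)[0] if 220<k<440])
print("bowl/dish yellow",yel("scene",(270,220,200,150))[0]); r,c,_=yel("scene",(275,225,60,50))
```

```text
t 46.8 pos [ 0.4919 -0.4153  0.2521] yaw 101.6 z [ 0. -0. -1.] F [ 0.6 -0.1  1. ] g 1.0 0.0
(-0.172, 0, 0.08) [[327. 286.]]
(-0.078, 0, 0.075) [[327. 169.]]
(-0.045, 0.052, 0.03) [[264. 121.]]
(-0.045, -0.052, 0.03) [[389. 121.]]
(0.045, 0.052, 0) [[264.   6.]]
(0.045, -0.052, 0) [[389.   7.]]
board pred [240.93162353 -37.75736991] [414.43522584 152.16018227]
wood [[243, 0, 171, 122, 4226], [296, 124, 22, 16, 177], [331, 124, 55, 25, 909], [0, 406, 25, 29, 422]]
handle [[557, 118, 83, 37, 1145], [268, 122, 53, 28, 696], [313, 166, 24, 55, 898], [314, 212, 23, 82, 1147]]
rows [(7, 44), (8, 22), (116, -20), (117, -33), (119, 33), (120, 12), (121, -16), (122, -34), (123, -23), (269, -15), (270, -31), (271, -20), (272, 14), (274, -17), (275, -13), (276, 17), (278, -18), (279, -15), (280, 20), (281, 17), (282, -14), (283, -21), (285, 22), (287, -24), (289, 34), (290, 36), (291, 14)]
rows [(7, 48), (8, 23), (116, -21), (117, -46), (119, 53), (120, 23), (122, -38), (123, -28), (173, -12), (174, -18), (175, -13), (198, 12), (199, 22), (200, 17)]
cols [(241, -27), (242, -32), (260, 24), (261, 51), (263, -20), (264, -91), (265, -27), (267, 56), (268, 72), (380, -34), (381, -41), (382, -34), (383, -20), (385, 44), (386, 82), (389, -49), (412, 26), (413, 36)]
cols [(262, 49), (263, 28), (265, -67), (266, -53), (268, 41), (269, 82), (378, -24), (379, -32), (380, -35), (381, -37), (384, 62), (385, 60), (387, -31), (388, -37)]
cols [(266, -36), (270, 24), (378, -27), (379, -27), (380, -27), (383, 42), (384, 56), (386, -20), (387, -42)]
bowl/dish yellow [(array([301.9, 252.1]), 228), (array([375.1, 285.2]), 91), (array([354.8, 293.7]), 74), (array([467.2, 362.6]), 44)]
```

```bash
python3 -c "
from workcell import manip
print(manip.hand_in())"
```

```text
the job is handed in; nothing more can be done
None
```

I tipped three potato pieces into the white bowl and left two in the dish; the scoop is lying flat, let go, within about 4 mm of its board's centre, and the job was handed in at about 47 s of the 64 s allowed; I did not check the bystander objects after the job.

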